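# Pack a cocktail gift set at the bottle shop counter

## Task

Pack the cocktail gift set into the dark red tray on the counter: stand the amber flat bottle with the gold cap in the oblong pocket, the gold-lidded jar in the large round pocket, the blue square bottle in the square pocket and the steel jigger in the small round pocket, each upright and right down on its pocket's floor. Set them down gently rather than dropping them, and knock nothing over. The green flat bottle and the white-lidded jar are not part of the set: leave them standing where they are.

Things in the scene. Friction and masses are not known exactly. Their poses are not given: they have to be found in the camera images.
- flask_amber_center (a point): flat pocket bottle of amber glass, gold screw cap, standing; body 66 x 36 mm up to 110 mm, shoulders narrowing to a 25 mm neck at 134 mm, round cap 29 mm across from 142 mm up to the top at 162 mm; about 0.4 kg. The point is its centre, 81 mm above its foot; x along the 66 mm width, z up. Belongs in the gift set (oblong pocket).
- jar_gold_center (a point): squat round jar, 54 mm across and 72 mm high, dark red with a paper band, its gold lid (54 mm across) on the top 17 mm; about 0.2 kg. Standing upright; the point is its centre, 36 mm above its foot, z up. Belongs in the gift set (large round pocket).
- bitters_center (a point): small square bottle of dark blue glass with a white cap, standing upright; body 38 x 38 mm up to 70 mm, shoulders to 83 mm, then a 17 mm neck; round cap 22 mm across from 102 mm up to the top at 122 mm above its foot; about 0.16 kg. The point is its centre, 61 mm above its foot; x and y square to its sides, z up. Belongs in the gift set (square pocket).
- jigger_center (a point): bare steel bar jigger (double measure), standing upright, open cup on top: 80 mm high, 42 mm across at its upper rim and 37 mm at 45 mm height, a waist of about 18 mm at 36 mm height, foot 41 mm across; about 0.11 kg. The point is its centre, 40 mm above its foot, z up. Belongs in the gift set (small round pocket).
- flask_green_center (a point): flat pocket bottle of green glass, black screw cap, standing; body 66 x 36 mm up to 110 mm, shoulders narrowing to a 25 mm neck at 134 mm, round cap 29 mm across from 142 mm up to the top at 162 mm; about 0.4 kg. The point is its centre, 81 mm above its foot; x along the 66 mm width, z up. The same shape as the amber one, not part of the gift set: stays where it stands.
- jar_white_center (a point): squat round jar, 54 mm across and 72 mm high, olive green with a paper band, its white lid (54 mm across) on the top 17 mm; about 0.2 kg. Standing upright; the point is its centre, 36 mm above its foot, z up. The same shape as the gold-lidded one, not part of the gift set: stays where it stands.
- pocket_oblong_floor (a point): 96 mm square cream card insert in one quarter of the fixed dark red gift tray (206 mm square, rim 26 mm above the counter; quarters 97 mm apart, any order). It has an oblong (82 x 52 mm) pocket with a black floor, straight walls, 18 mm deep. The point is the centre of the pocket's floor, 8 mm above the counter and 18 mm below the insert's top; z up, x and y along the tray's sides, x along the 82 mm length.
- pocket_large_floor (a point): 96 mm square cream card insert in one quarter of the fixed dark red gift tray (206 mm square, rim 26 mm above the counter; quarters 97 mm apart, any order). It has a large round (72 mm) pocket with a black floor, straight walls, 18 mm deep. The point is the centre of the pocket's floor, 8 mm above the counter and 18 mm below the insert's top; z up, x and y along the tray's sides.
- pocket_square_floor (a point): 96 mm square cream card insert in one quarter of the fixed dark red gift tray (206 mm square, rim 26 mm above the counter; quarters 97 mm apart, any order). It has a square (54 x 54 mm) pocket with a black floor, straight walls, 18 mm deep. The point is the centre of the pocket's floor, 8 mm above the counter and 18 mm below the insert's top; z up, x and y along the tray's sides.
- pocket_small_floor (a point): 96 mm square cream card insert in one quarter of the fixed dark red gift tray (206 mm square, rim 26 mm above the counter; quarters 97 mm apart, any order). It has a small round (58 mm) pocket with a black floor, straight walls, 18 mm deep. The point is the centre of the pocket's floor, 8 mm above the counter and 18 mm below the insert's top; z up, x and y along the tray's sides.
Not all that is in view belongs to the job. Of the things like the part that bears jar_gold_center, leave any that is turquoise; of the rest the larger one is meant. Leave any purple look-alike of the part that bears flask_green_center alone.

How it is judged:
By the outcome, as a careful person would: the job done as asked, in the order asked, and still so for the second after the job is handed in, with the robot touching nothing.
It also fails if it takes over 112 s, if anything falls off the work surface, if the arm or the gripper's body presses on something with over 40 N, if the wrist force passes 120 N, or if a joint passes its speed limit or range.

## Robot

A 6-joint arm with a two-finger parallel gripper is mounted at the origin on the work surface. World frame = base frame: x ahead of the robot, y to its left, z up, the work surface at z = 0. Lengths are in m, angles in rad, forces in N, time in s.
With the tool pointing down it reaches from about 0.35 to 0.975 m from the base axis. Payload 4.9 kg.
Tool frame: the origin (TCP) lies on the centre line of the jaws, within the pads' length; the fingertips stand 11 mm ahead of it and the grasp point (between the pads) lies 8 mm behind it (manip.finger_overhang is the distance from the TCP to the fingertips, in m); y points along the fingers, z is the direction in which the jaws open and shut, and the axes are right-handed (so a half turn about y gives the same grasp; the last joint's range is limited). The gripper opens to 85 mm and grips with 20 to 120 N. Pads are 22 mm wide; open, the fingers measure 114 mm over their backs; the gripper's body (76 mm by 85 mm) begins 54 mm behind the grasp point. The pads swing forward as they close: fully open they stand 13 mm farther back than shut.
Start: joints at [-1.331, 0.053, 1.613, -0, 1.476, -0.119], TCP at [0.219, -0.585, 0.242] pointing down, gripper open.
Joint ranges: [-3.01, 3.01], [-1.01, 2.22], [0.06, 2.58], [-1.02, 4.17], [0.09, 2.62], [-3.14, 3.14]. Speed limits (rad/s): [2.57, 2.57, 3.14, 3.14, 3.14, 3.14].

## Interface

Orientations are given as a unit quaternion [w, x, y, z].
In Python, from plant import readout, cams, workorder, manip gives the robot as it stands.
- The arm moves only by the tool play_rows, never from a script. Its arguments are lists of equal length, an entry for each row: "slide": the shift along the tool's x, y, z in cm, a list of three; "yaw": the turn about the tool's y in degrees; "grip": the closure, from -1 (fully open) to 1 (shut), so that 0 is half open. In form: {"slide": [[x, y, z], ...], "yaw": [yaw, ...], "grip": [grip, ...]}. A call has 1 to 12 rows; each row shifts and turns the commanded pose from where the row before left it, along the tool's axes as they then stand; what a row does not reach is not made up. A row lasts 1/10 s, in which the tool goes at most 50 mm and 8.59 degrees, less where a joint would pass 70% of its speed; a pose out of reach is approached as far as the arm can. A call with a gripper value outside its range is refused whole. The fingers move at their own pace and stop on an object; the grip force is fixed at half the most. Time passes only in rows, so rows that do not move let the fingers close. It gives the time, the measured TCP pose, the force and the opening at its end, in the units of the state.
- readout.state(): the state, without advancing time (a new reading comes with each control period).
- cams.grab_frame(name): name is "side" or "top" or "wrist"; returns a dict with "image" (480x640x3 uint8, red, green, blue), "mtx" (3x3 intrinsics, pixels), "R" (3x3) and "t" (3): a world point X has camera coordinates R X + t; the wrist camera has in their place "mount" (4x4, takes a point from camera to tool coordinates, whose origin is the TCP and whose axes are the tool frame's). Camera axes: x right, y down, z forward; pixel columns grow to the right and rows downward; lengths in m; the calibration is good to about 2 mm. A picture is of the moment at which its call begins: read the wrist's pose just before it. There is no depth.
- workorder.job_done(): hands the job in, once; it reports no verdict.
The state is a dict: "time": time; "joint_pos": joint angles; "joint_vel": joint speeds; "joint_efforts": joint torques, N m; "tool_pos": TCP position; "tool_rot": TCP orientation; "contact_force": force on the tool from outside, world axes, zero at the start; "ft_torque": the same for the moment, N m; "gripper_width": opening from 0.0 (shut) to 1.0 (fully open).
Only numpy, scipy, OpenCV 4.12 (cv2) and the standard library are available. Lean on these libraries where they do the work, as an engineer would, in place of code of your own. Each camera call takes 0.05 s, during which the arm holds its last target.

## Working session

There is one attempt and no reset: what is moved stays moved. The work goes in short steps, Python scripts to look and compute and a tool call to move; the robot and the scene stay as the last step left them, time stands still between calls to the robot, and variables do not carry over. Pictures are saved under pics/ and viewed, and the job is handed in when it is done.

Besides the shell and the picture viewer there is one more tool, called after "Call:" as name([rows], argument=value, ...), one row to a line, values as JSON. play_rows: Moves the arm, as the interface text tells. Its arguments: {"type":"object","properties":{"slide":{"type":"array","items":{"type":"array","items":{"type":"number"}}},"yaw":{"type":"array","items":{"type":"number"}},"grip":{"type":"array","items":{"type":"number"}}},"required":["slide","yaw","grip"]}

```bash
ls; mkdir -p pics
python3 - <<'E'
from plant import readout,cams,workorder,manip
import cv2,numpy as np
print(readout.state()); print(manip.finger_overhang)
np.set_printoptions(precision=4,suppress=True)
for n in("side","top","wrist"):
    f=cams.grab_frame(n); cv2.imwrite(f"pics/{n}0.png",f["image"][:,:,::-1])
    print(n,{k:v for k,v in f.items() if k!="image"})
    np.savez(f"pics/{n}0.npz",**f)
E
```

```text
pics
{'time': 0.0, 'joint_pos': array([-1.33100957e+00,  5.33621015e-02,  1.61430382e+00,  1.98953766e-05,
        1.47596846e+00, -1.18988520e-01]), 'joint_vel': array([ 1.35194444e-05,  5.19411506e-05,  1.95282911e-03,  6.51982786e-04,
       -7.83731798e-04, -2.12065195e-05]), 'joint_efforts': array([ 1.37033072e-03, -3.93681979e+01, -3.70174384e+01, -1.79949925e-04,
        7.06215680e-03,  1.55248733e-05]), 'tool_pos': array([ 0.2193245 , -0.58461746,  0.24105386]), 'tool_rot': array([ 0.12612968, -0.12620285,  0.69648066, -0.69503873]), 'contact_force': array([-0.04816152,  0.49658202,  0.51299208]), 'ft_torque': array([-0.05561096,  0.0006211 , -0.04140868]), 'gripper_width': 1.00130518875619}
0.011
side {'mtx': array([[446.7089,   0.    , 316.7262],
       [  0.    , 446.7089, 239.7092],
       [  0.    ,   0.    ,   1.    ]]), 'R': array([[ 0.983 , -0.183 ,  0.0112],
       [-0.0961, -0.5661, -0.8187],
       [ 0.1562,  0.8037, -0.5741]]), 't': array([-0.5531,  0.0648,  0.9852])}
top {'mtx': array([[476.6447,   0.    , 315.799 ],
       [  0.    , 476.6447, 242.6528],
       [  0.    ,   0.    ,   1.    ]]), 'R': array([[-0.0051, -0.9995,  0.0301],
       [-0.9842, -0.0003, -0.177 ],
       [ 0.1769, -0.0305, -0.9838]]), 't': array([-0.0865,  0.5281,  0.8165])}
wrist {'mtx': array([[353.4897,   0.    , 319.1351],
       [  0.    , 353.4897, 243.5334],
       [  0.    ,   0.    ,   1.    ]]), 'mount': array([[ 0.0004,  0.9519,  0.3064, -0.0793],
       [-0.0004, -0.3064,  0.9519, -0.1317],
       [ 1.    , -0.0005,  0.0002, -0.0005],
       [ 0.    ,  0.    ,  0.    ,  1.    ]])}
```

View pics/side0.png

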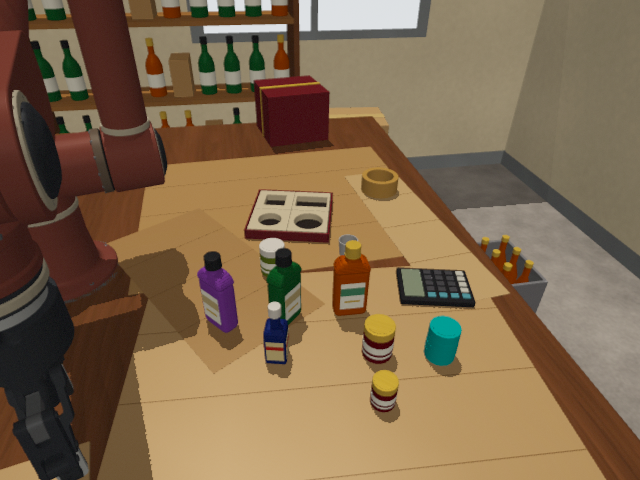

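View pics/top0.png

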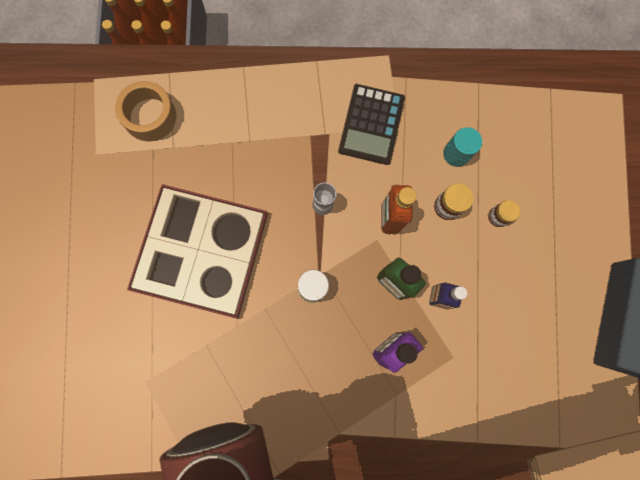

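View pics/wrist0.png

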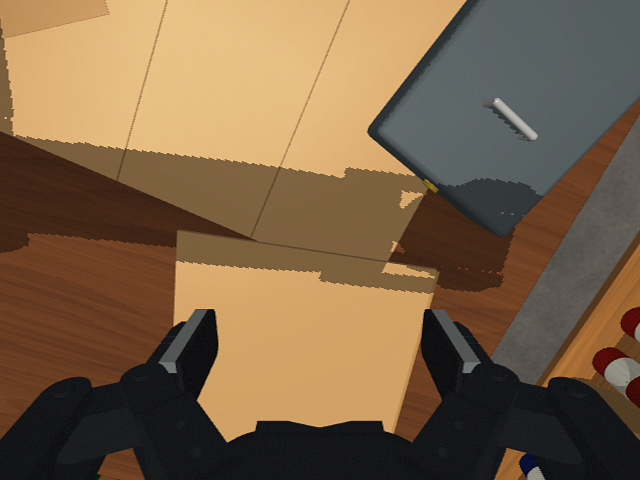

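Run:
```python
import cv2
a=cv2.imread("pics/top0.png"); s=cv2.imread("pics/side0.png")
cv2.imwrite("pics/c1.png",cv2.resize(a[165:375,300:540],None,fx=3.3,fy=2.85 and 3.3,interpolation=cv2.INTER_CUBIC)[:600])
cv2.imwrite("pics/c2.png",cv2.resize(a[175:325,120:280],None,fx=4,fy=4,interpolation=cv2.INTER_CUBIC))
cv2.imwrite("pics/c3.png",cv2.resize(s[220:420,190:470],None,fx=2.8,fy=2.8,interpolation=cv2.INTER_CUBIC))
```

```text
(no output)
```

View pics/c1.png

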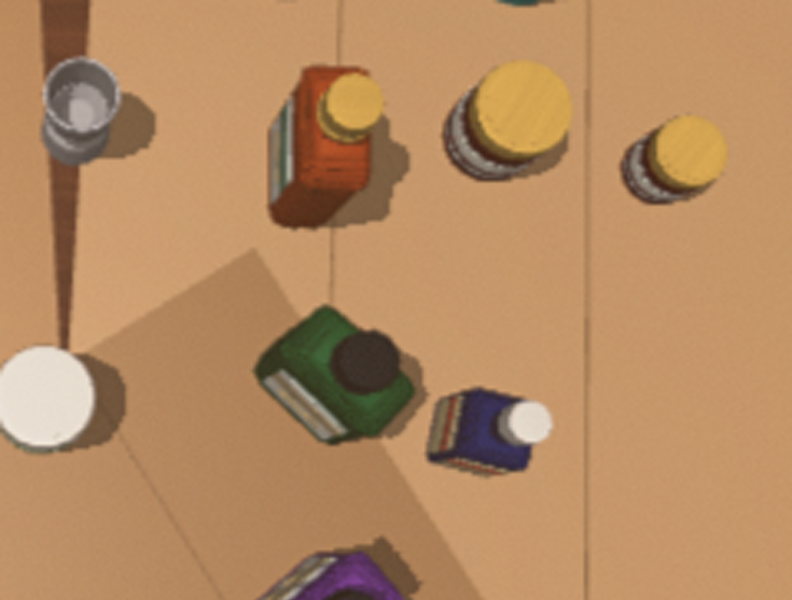

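View pics/c2.png

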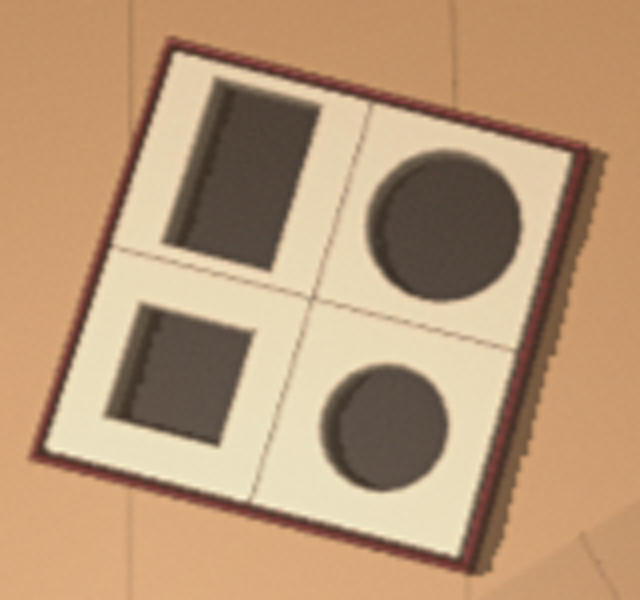

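View pics/c3.png

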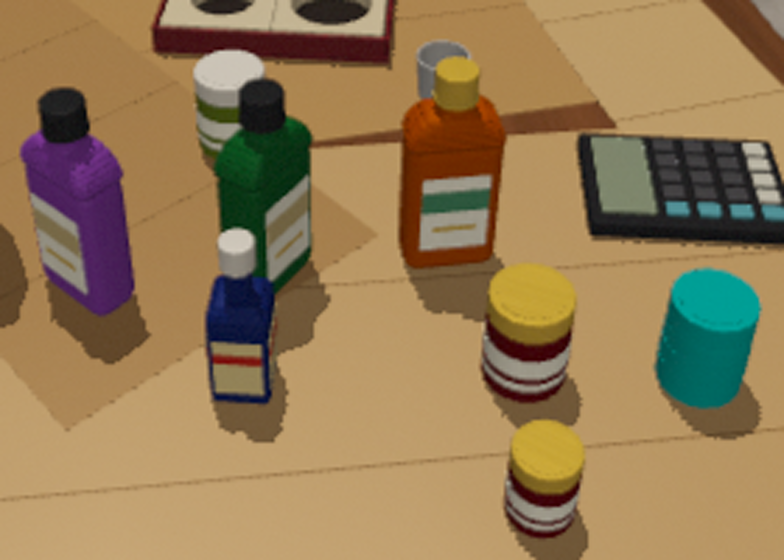

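```bash
cat > h.py <<'E'
import numpy as np,cv2
from scipy.spatial.transform import Rotation as Rn
np.set_printoptions(precision=4,suppress=True)
def ray(f,uv):
    d=np.linalg.inv(f["mtx"])@np.array([uv[0],uv[1],1.]); R=f["R"];return -R.T@f["t"],R.T@d
def at(f,uv,z):
    c,d=ray(f,uv); return c+d*(z-c[2])/d[2]
def proj(f,X):
    X=np.atleast_2d(X); c=X@f["R"].T+f["t"]; p=c@f["mtx"].T; return p[:,:2]/p[:,2:]
def tri(a,ua,b,ub):
    A=[];y=[]
    for f,u in((a,ua),(b,ub)):
        c,d=ray(f,u); d/=np.linalg.norm(d); P=np.eye(3)-np.outer(d,d);A.append(P);y.append(P@c)
    return np.linalg.solve(sum(A),sum(y))
def rot(s): 
    q=s["tool_rot"]; return Rn.from_quat([q[1],q[2],q[3],q[0]]).as_matrix()
def wristcam(s,f):
    R=rot(s);M=f["mount"];Rc=R@M[:3,:3];tc=s["tool_pos"]+R@M[:3,3]
    return dict(mtx=f["mtx"],R=Rc.T,t=-Rc.T@tc,image=f["image"])
E
python3 - <<'E'
from h import *
T=np.load("pics/top0.npz");S=np.load("pics/side0.npz")
c=lambda x,y:(300+x/3.3,165+y/3.3); d=lambda x,y:(190+x/2.8,220+y/2.8)
for n,a,b,z in [("amber",c(354,100),d(458,70),.162),("jar",c(523,106),d(533,291),.072),("blue",c(527,421),d(237,240),.122),("jig",c(82,93),d(443,52),.08),("green",c(366,360),d(264,92),.162),("white",c(45,396),d(230,72),.072),("small",c(689,152),d(546,444),.055),("turq",(466,140),d(710,295),.072),("purple",(406,353),d(63,100),.162)]:
    print(n,at(T,a,z)[:2],at(S,b,z)[:2],tri(T,a,S,b))
e=lambda x,y:(120+x/4,175+y/4)
P=[at(T,e(*q),.026) for q in((170,38),(588,146),(472,572),(33,458))]
print(np.array(P)); print("c",np.mean(P,0)); 
for i in range(4):
    v=P[(i+1)%4]-P[i]; print(np.linalg.norm(v),np.degrees(np.arctan2(v[1],v[0])))
for n,q in dict(obl=(247,173),large=(445,226),sq=(183,374),small=(386,428)).items(): print(n,at(T,e(*q),.026))
E
```

```text
amber [ 0.585  -0.2321] [ 0.5836 -0.2355] [ 0.585  -0.2325  0.1599]
jar [ 0.6075 -0.3462] [ 0.6076 -0.3461] [ 0.6076 -0.3462  0.0721]
blue [ 0.4314 -0.3215] [ 0.4318 -0.3238] [ 0.4317 -0.322   0.1203]
jig [ 0.6118 -0.1034] [ 0.6114 -0.1007] [ 0.6109 -0.1033  0.0819]
green [ 0.4576 -0.2328] [ 0.4594 -0.238 ] [ 0.4589 -0.2336  0.1586]
white [ 0.4489 -0.0829] [ 0.4497 -0.0884] [ 0.4497 -0.083   0.0681]
small [ 0.586  -0.4442] [ 0.5867 -0.4431] [ 0.5861 -0.4438  0.056 ]
turq [ 0.7171 -0.3667] [ 0.7128 -0.3679] [ 0.7155 -0.3665  0.071 ]
purple [ 0.3373 -0.2204] [ 0.3376 -0.2255] [ 0.3372 -0.2211  0.1588]
[[0.6432 0.2001 0.026 ]
 [0.5914 0.0029 0.026 ]
 [0.3939 0.0525 0.026 ]
 [0.4457 0.2513 0.026 ]]
c [0.5185 0.1267 0.026 ]
0.2038814316302631 -104.74095978571357
0.20358150369484174 165.90713037095162
0.20549026224681638 75.39249172012966
0.20404828283048362 -14.545961016441035
obl [0.578  0.1612 0.026 ]
large [0.5529 0.0688 0.026 ]
sq [0.4839 0.186  0.026 ]
small [0.4589 0.0931 0.026 ]
```

Run:
```python
from h import *
T=np.load("pics/top0.npz");S=np.load("pics/side0.npz")
c=lambda x,y:(300+x/3.3,165+y/3.3)
for a,b,z in[((371,72),(368,188),.11),((305,68),(372,72),.11),((272,218),(268,160),.0),((432,458),(528,470),.03)]:
    v=at(T,c(*b),z)-at(T,c(*a),z); print(np.degrees(np.arctan2(v[1],v[0])),np.linalg.norm(v))
def box(img,f,x,y,a,lx,ly,h,col):
    ca,sa=np.cos(np.radians(a)),np.sin(np.radians(a))
    q=np.array([[x+ca*i*lx/2-sa*j*ly/2,y+sa*i*lx/2+ca*j*ly/2] for i,j in((1,1),(1,-1),(-1,-1),(-1,1))])
    for z in(0,h):
        p=proj(f,np.c_[q,np.full(4,z)])*4; cv2.polylines(img,[p.astype(int)],True,col,1)
for k,(am,bl) in enumerate([(0,-5),(-4,-10)]):
    o=[]
    for f,(x0,y0) in((T,(375,170)),(S,(260,230))):
        im=cv2.resize(f["image"][:,:,::-1],None,fx=4,fy=4,interpolation=cv2.INTER_CUBIC).copy()
        box(im,f,.585,-.2325,am,.066,.036,.11,(255,255,255)); box(im,f,.4316,-.3222,bl,.038,.038,.07,(0,255,255))
        o.append(im[y0*4:y0*4+600,x0*4:x0*4+400])
    cv2.imwrite(f"pics/ov{k}.png",np.hstack(o))
```

```text
176.20434798498962 0.06243699115702732
-93.30289096415085 0.03531585905702252
2.170743970284922 0.03495541404263804
-97.26847555881479 0.053649227261218915
```

View pics/ov0.png

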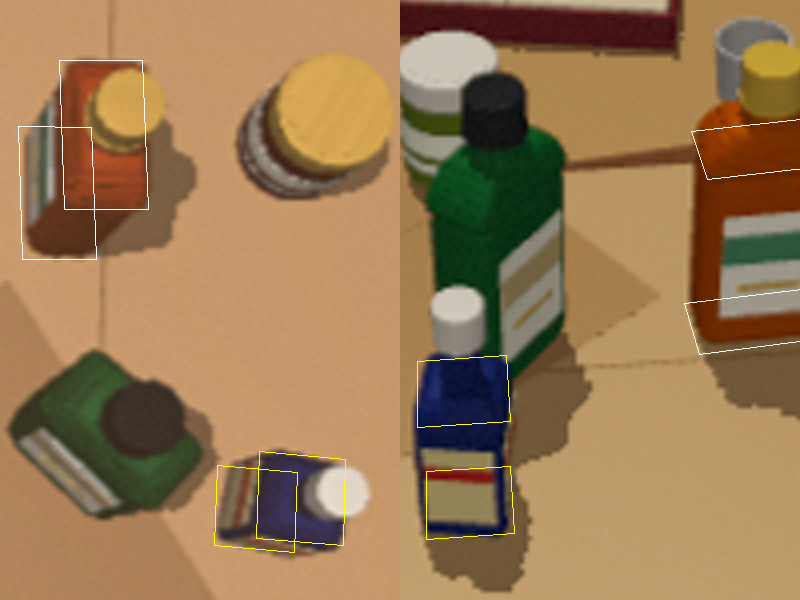

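View pics/ov1.png

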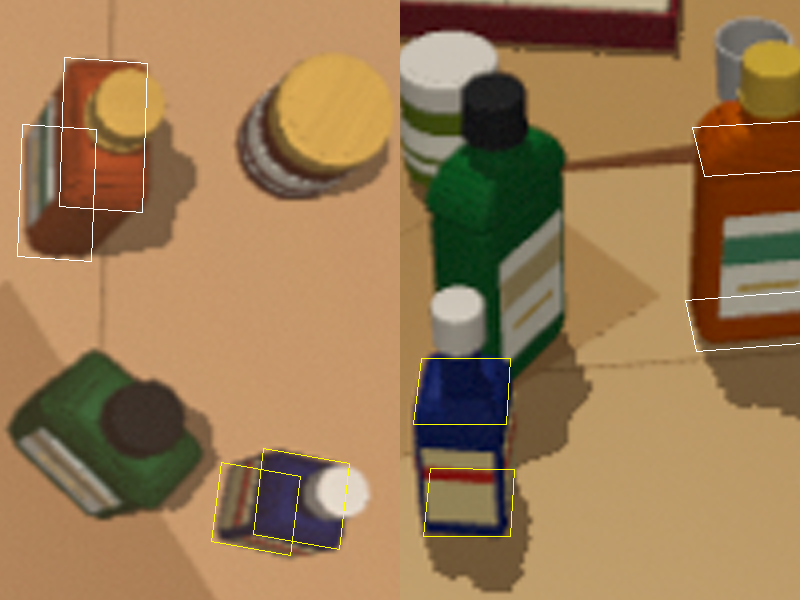

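Run:
```python
from h import *
from plant import readout
s=readout.state(); R=rot(s); print(R, s["tool_pos"]); x=R[:,0]; print("xang",np.degrees(np.arctan2(x[1],x[0])))
```

```text
[[-0.9363 -0.0004  0.3512]
 [-0.3512  0.0017 -0.9363]
 [-0.0002 -1.     -0.0017]] [ 0.2194 -0.5847  0.2413]
xang -159.44032589686734
```

Call:
play_rows([
  [0,-1,0],
  [0,-1,0],
  [0,0,0],
  [-3.1,0,-3.3],
  [-3.1,0,-3.3],
  [-3.1,0,-3.3],
  [-3.1,0,-3.3],
  [-3.1,0,-3.3],
  [-3.1,0,-3.3],
  [-3.1,0,-3.3],
  [-3.1,0,-3.3],
  [-3.1,0,-3.3],
], yaw=[8,8,7.6,0,0,0,0,0,0,0,0,0], grip=[-1,-1,-1,-1,-1,-1,-1,-1,-1,-1,-1,-1])

```text
time: 1.35
tool_pos: [0.5148, -0.3018, 0.262]
tool_rot: [-0.019, 0.019, 0.707, -0.707]
contact_force: [0.5, -0.4, -0.3]
gripper_width: 0.998
```

```bash
cat > go.py <<'E'
# usage: go.py x y z [xang]  -> slide needed in present tool axes (cm)
import sys
from h import *
from plant import readout
s=readout.state(); R=rot(s); x=R[:,0]; th=np.degrees(np.arctan2(x[1],x[0]))
print("t",round(s["time"],2),"pos",s["tool_pos"],"xang",round(th,2),"w",round(s["gripper_width"],3),"F",s["contact_force"],"tilt",R[:,1],"j",s["joint_pos"])
if len(sys.argv)>3:
    t=np.array([float(v) for v in sys.argv[1:4]]); print("slide cm (present axes)",R.T@(t-s["tool_pos"])*100)
    if len(sys.argv)>4:
        a=float(sys.argv[4]); dy=(th-a+180)%360-180; print("yaw deg",dy)
        b=np.radians(a); R2=np.array([[np.cos(b),0,-np.sin(b)],[np.sin(b),0,np.cos(b)],[0,-1,0]]); print("slide cm (after yaw)",R2.T@(t-s["tool_pos"])*100)
E
python3 go.py .585 -.2325 .145 177
```

```text
t 1.35 pos [ 0.5148 -0.3018  0.262 ] xang 176.95 w 0.998 F [ 0.5449 -0.3658 -0.3202] tilt [-0.0003  0.0001 -1.    ] j [-0.6549 -0.0246  1.6582 -0.0001  1.5083  0.9691]
slide cm (present axes) [-6.6451 11.6995 -7.2927]
yaw deg -0.04544911954948816
slide cm (after yaw) [-6.6478 11.7005 -7.2887]
```

Call:
play_rows([
  [-3.3,0,-3.6],
  [-3.3,0,-3.6],
  [0,0,0],
  [0,0,0],
], yaw=[0,0,0,0], grip=[-1,-1,-1,-1])

```text
time: 1.75
tool_pos: [0.5839, -0.234, 0.2616]
tool_rot: [-0.018, 0.018, 0.707, -0.707]
contact_force: [-0.5, 0.1, -0.8]
gripper_width: 0.999
```

```bash
cat > look.py <<'E'
import sys
from h import *
from plant import readout,cams
n=sys.argv[1]; k=sys.argv[2]
s=readout.state(); f=cams.grab_frame(n)
cv2.imwrite(f"pics/{k}.png",f["image"][:,:,::-1])
if n=="wrist": f=wristcam(s,f)
np.savez(f"pics/{k}.npz",**f)
E
python3 look.py wrist w1; python3 go.py .585 -.2325 .145
```

```text
t 1.8 pos [ 0.5833 -0.235   0.2618] xang 176.99 w 1.0 F [-0.8792  0.3864  0.8418] tilt [-0.0011  0.     -1.    ] j [-0.501   0.0516  1.5816 -0.0005  1.5093  1.1225]
slide cm (present axes) [-0.1692 11.6762 -0.254 ]
```

View pics/w1.png

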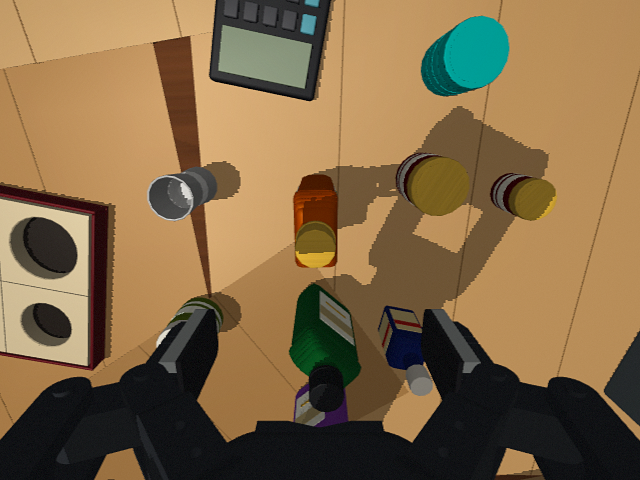

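Run:
```python
from h import *
f=np.load("pics/w1.npz")
print(proj(f,[[.585,-.2325,.162],[.585,-.2325,.142],[.585,-.2325,0],[.5833,-.235,.2618],[.6075,-.3462,.072],[.4316,-.322,.122],[.4589,-.2333,.162],[.611,-.1033,.08]]))
for q in((317,233),(316,259)): print(at(f,q,.162),at(f,q,.142))
```

```text
[[317.916  248.3477]
 [318.0029 239.7342]
 [318.3811 202.2545]
 [323.2647 327.4691]
 [441.9914 187.0578]
 [423.0885 386.3481]
 [327.1572 397.4563]
 [172.4045 198.4627]]
[ 0.596  -0.2325  0.162 ] [ 0.5902 -0.232   0.142 ]
[ 0.5772 -0.2308  0.162 ] [ 0.5698 -0.2302  0.142 ]
```

Call:
play_rows([
  [-0.1,3,-0.2],
  [0,4,0],
  [0,3,0],
  [0,1.2,0],
  [0,0.5,0],
  [0,0,0],
  [0,0,0],
  [0,0,0],
  [0,0,0],
  [0,0,0],
  [0,0,0],
  [0,0,0],
], yaw=[0,0,0,0,0,0,0,0,0,0,0,0], grip=[-1,-1,-1,-1,-1,-1,1,1,1,1,1,1])

```text
time: 3.0
tool_pos: [0.5852, -0.2331, 0.1465]
tool_rot: [0.018, -0.019, -0.707, 0.707]
contact_force: [0.3, 0.3, 5.9]
gripper_width: 0.316
```

```bash
python3 go.py .585 -.2325 .25; python3 look.py wrist w2;python3 look.py side s2
```

```text
t 3.0 pos [ 0.5852 -0.2331  0.1465] xang 176.97 w 0.316 F [0.2682 0.2637 5.9421] tilt [ 0.0014 -0.0003 -1.    ] j [-0.4972  0.138   1.6859  0.0004  1.3163  1.1264]
slide cm (present axes) [  0.0114 -10.353   -0.0523]
```

View pics/w2.png

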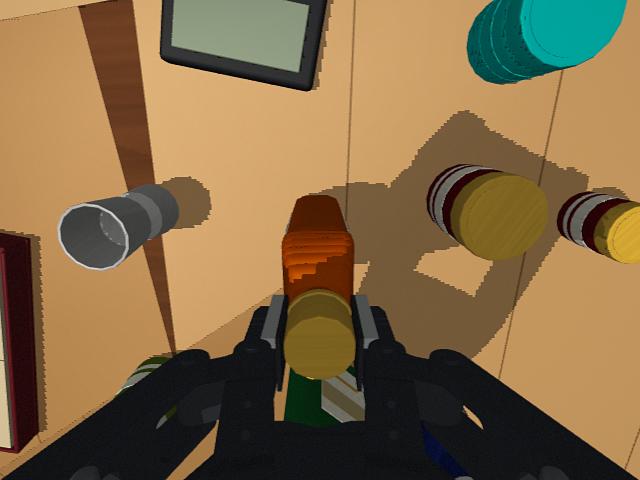

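View pics/s2.png

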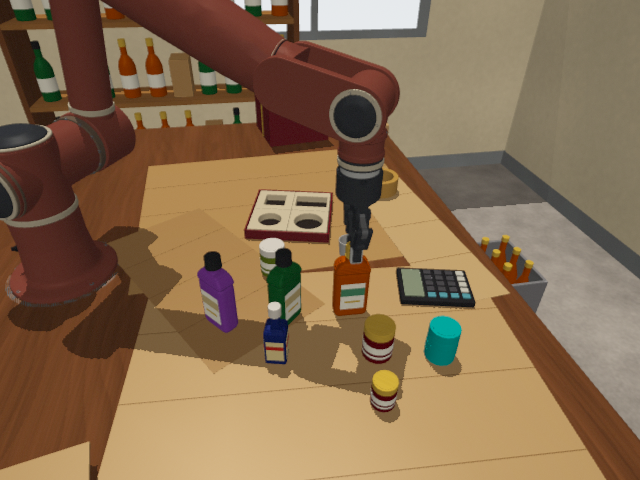

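Call:
play_rows([
  [0,-1,0],
  [0,-3,0],
  [0,-4,0],
  [0,-4,0],
  [0,0,0],
], yaw=[0,0,0,5.8,5.8], grip=[1,1,1,1,1])

```text
time: 3.6
tool_pos: [0.587, -0.2345, 0.2727]
tool_rot: [0.088, -0.095, -0.7, 0.703]
contact_force: [0.9, -0.9, -2.6]
gripper_width: 0.317
```

```bash
python3 go.py .578 .1613 .2665 165.4
```

```text
t 3.6 pos [ 0.587  -0.2345  0.2727] xang 165.12 w 0.317 F [ 0.9296 -0.8794 -2.6013] tilt [ 0.0098 -0.0057 -0.9999] j [-0.4975  0.0461  1.5692 -0.0004  1.515   1.333 ]
slide cm (present axes) [ 11.0362   0.3859 -38.0214]
yaw deg -0.27868554994043393
slide cm (after yaw) [ 10.8451   0.6211 -38.0733]
```

Call:
play_rows([
  [0.5,0,-1.6],
  [0.9,0,-3.2],
  [1.2,0,-4.2],
  [1.2,0,-4.2],
  [1.2,0,-4.2],
  [1.2,0,-4.2],
  [1.2,0,-4.2],
  [1.2,0,-4.2],
  [1.1,0,-3.8],
  [0.8,0,-2.8],
  [0.4,0,-1.4],
  [0,0,0],
], yaw=[0,0,0,0,0,0,0,0,0,0,0,0], grip=[1,1,1,1,1,1,1,1,1,1,1,1])

```text
time: 4.8
tool_pos: [0.5739, 0.1639, 0.2633]
tool_rot: [0.09, -0.088, -0.701, 0.702]
contact_force: [0.6, -0.9, -2.9]
gripper_width: 0.317
```

Call:
play_rows([
  [0,0,0],
  [0,0,0],
], yaw=[0,0], grip=[1,1])

```text
time: 5.0
tool_pos: [0.5751, 0.161, 0.2647]
tool_rot: [0.091, -0.09, -0.701, 0.702]
contact_force: [-0.1, -0.7, -3.5]
gripper_width: 0.317
```

```bash
python3 go.py .578 .1613 .1545 165.4; python3 look.py wrist w3;python3 look.py side s3; python3 look.py top t3
```

```text
t 5.0 pos [0.5751 0.161  0.2647] xang 165.29 w 0.317 F [-0.0509 -0.663  -3.5122] tilt [-0.001  -0.0008 -1.    ] j [ 0.1486 -0.0243  1.6534 -0.0006  1.5136  1.9762]
slide cm (present axes) [-0.2798 11.0191 -0.1151]
yaw deg -0.10736443469343726
slide cm (after yaw) [-0.271  11.0195 -0.1033]
```

View pics/w3.png

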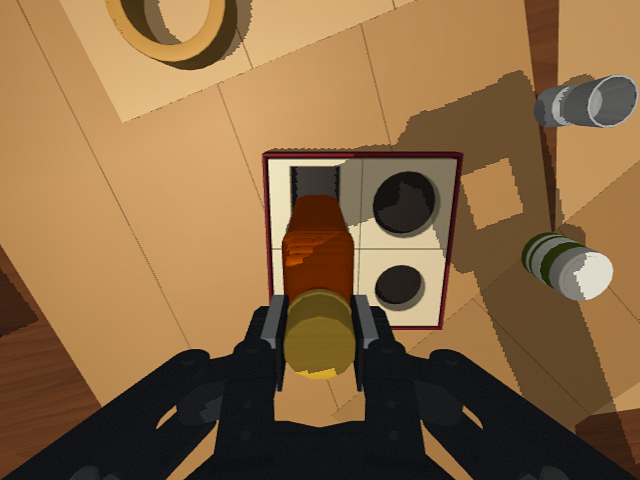

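View pics/s3.png

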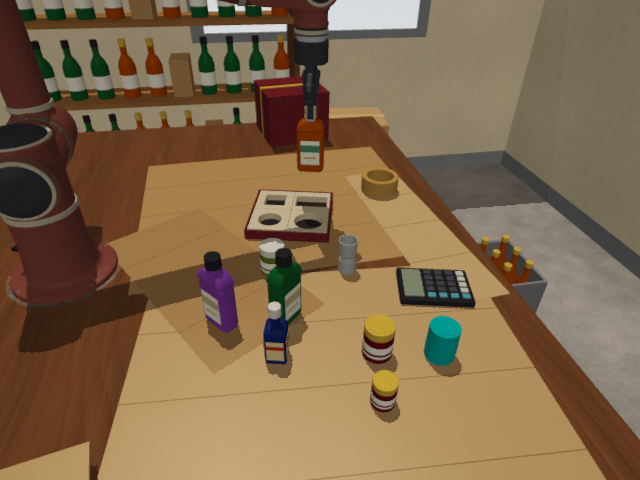

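View pics/t3.png

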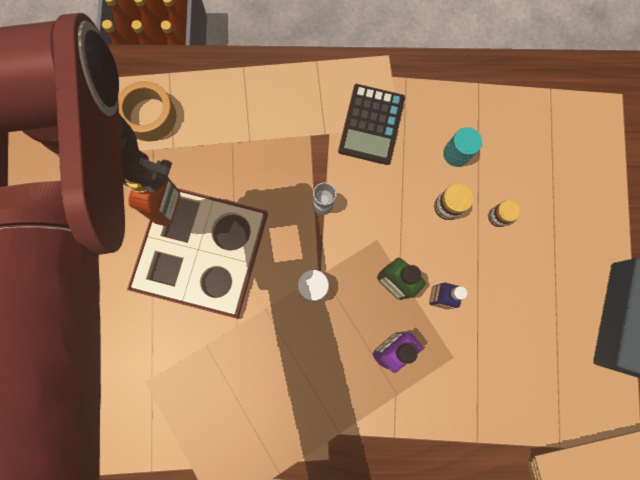

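Run:
```python
from h import *
f=np.load("pics/w3.npz")
print(proj(f,[[.5777,.1614,.026],[.5532,.0675,.026],[.4593,.0920,.026]]))
P=[at(f,q,.026)[:2] for q in((264,154),(462,153),(442,328))]; print(np.array(P))
for q in((404,201),(399,285)): print(at(f,q,.026))
c=np.array([.5185,.1267]);u=np.array([.9677,-.2521]);v=np.array([.2521,.9677])
print([c+.103*(a*u+b*v) for a,b in((1,1),(1,-1),(-1,-1))])
e=c+.0485*(u+v)+.041*u; print(proj(f,[[*(e+.026*v),.026],[*(e-.026*v),.026]]))
```

```text
[[318.6584 205.1914]
 [409.8981 205.0041]
 [403.3909 288.2887]]
[[0.643  0.2017]
 [0.5927 0.0067]
 [0.3964 0.057 ]]
[0.559  0.0728 0.026 ]
[0.4646 0.0961 0.026 ]
[array([0.6441, 0.2004]), array([0.5922, 0.0011]), array([0.3929, 0.053 ])]
[[293.2615 166.0024]
 [343.8491 165.8815]]
```

Call:
play_rows([
  [-0.2,1.5,-0.1],
  [-0.1,3,-0.1],
  [0,2.5,0],
  [0,1,0],
  [0,0.5,0],
  [0,0,0],
  [0,0,0],
], yaw=[0,0,0,0,0,0,0], grip=[1,1,1,1,1,1,1])

```text
time: 5.85
tool_pos: [0.5796, 0.1634, 0.1818]
tool_rot: [-0.089, 0.091, 0.702, -0.701]
contact_force: [0.8, 0.8, -3.9]
gripper_width: 0.318
```

```bash
python3 go.py .578 .1613 .1545 165.4; python3 look.py wrist w4;python3 look.py side s4; python3 -c "
import cv2
s=cv2.imread('pics/s4.png')[90:250,220:400];w=cv2.imread('pics/w4.png')[60:380,160:520]
cv2.imwrite('pics/c4.png',cv2.hconcat([cv2.resize(s,(420,373)),cv2.resize(w,(380,373))]))"
```

```text
t 5.85 pos [0.5796 0.1634 0.1818] xang 165.35 w 0.318 F [ 0.838   0.7595 -3.9064] tilt [ 0.0025  0.0004 -1.    ] j [0.1513 0.0416 1.727  0.     1.3704 1.9777]
slide cm (present axes) [0.1087 2.7345 0.2475]
yaw deg -0.046894180692476084
slide cm (after yaw) [0.1024 2.735  0.2445]
```

View pics/c4.png

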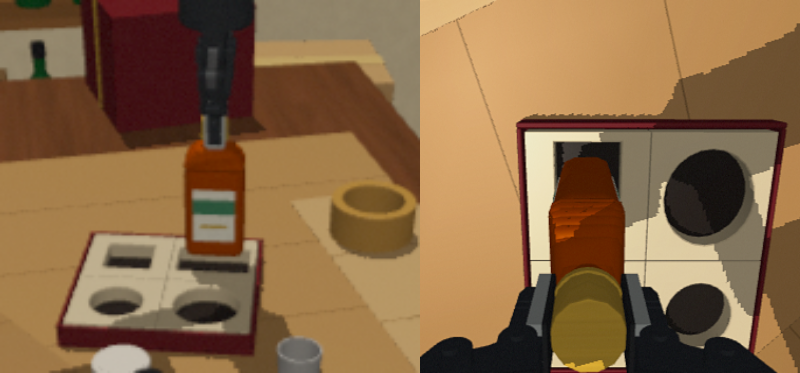

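Call:
play_rows([
  [0.1,0.8,0.1],
  [0,0.8,0],
  [0,0.5,0],
  [0,0.3,0],
  [0,0.2,0],
  [0,0,0],
  [0,0,0],
], yaw=[0,0,0,0,0,0,0], grip=[1,1,1,1,1,1,1])

```text
time: 6.65
tool_pos: [0.5778, 0.1626, 0.1545]
tool_rot: [-0.09, 0.09, 0.701, -0.701]
contact_force: [0.7, 0.5, -2.8]
gripper_width: 0.321
```

Call:
play_rows([
  [0,0.1,0],
  [0,0,0],
  [0,0,0],
], yaw=[0,0,0], grip=[1,1,1])

```text
time: 6.95
tool_pos: [0.5781, 0.1627, 0.1544]
tool_rot: [-0.089, 0.091, 0.701, -0.701]
contact_force: [-1.3, 0.1, 2.5]
gripper_width: 0.318
```

```bash
python3 look.py wrist w5;python3 look.py side s5; python3 -c "
import cv2
s=cv2.imread('pics/s5.png')[90:250,220:400];w=cv2.imread('pics/w5.png')[60:380,160:520]
cv2.imwrite('pics/c5.png',cv2.hconcat([cv2.resize(s,(420,373)),cv2.resize(w,(380,373))]))"
```

```text
(no output)
```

View pics/c5.png

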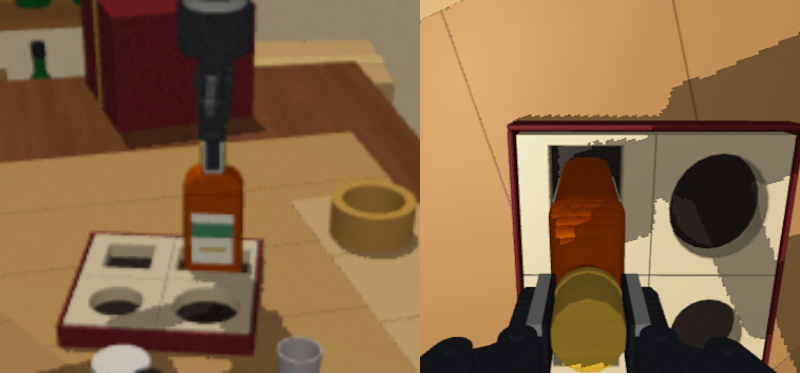

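Call:
play_rows([
  [0,0,0],
  [0,0,0],
  [0,0,0],
  [0,0,0],
  [0,-1,0],
  [0,-3,0],
  [0,-4,0],
  [0,-4,0],
], yaw=[0,0,0,0,0,0,0,0], grip=[0.1,0,-0.5,-0.5,-0.5,-0.5,-0.7,-1])

```text
time: 7.85
tool_pos: [0.5771, 0.1626, 0.2748]
tool_rot: [0.09, -0.09, -0.701, 0.701]
contact_force: [0.6, -0.2, 0.4]
gripper_width: 0.989
```

```bash
python3 look.py side s6; python3 -c "
import cv2
s=cv2.imread('pics/s6.png')[90:250,220:400]
cv2.imwrite('pics/c6.png',cv2.resize(s,(420,373)))"; python3 go.py .6075 -.3462 .25 165.4
```

```text
t 7.9 pos [0.5804 0.1631 0.2845] xang 165.36 w 1.0 F [2.3201 0.3553 5.5254] tilt [ 0.0131  0.002  -0.9999] j [ 0.1506 -0.0294  1.6257  0.      1.532   1.9769]
slide cm (present axes) [-15.4526   3.3822  48.6127]
yaw deg -0.03896656788484165
slide cm (after yaw) [-15.4627   3.4498  48.6047]
```

View pics/c6.png

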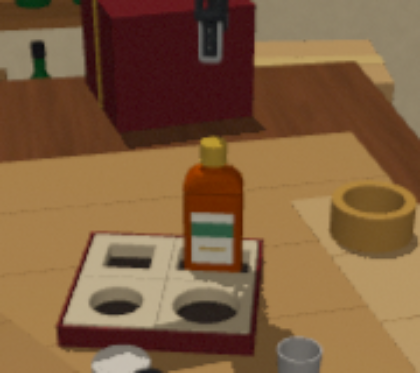

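Call:
play_rows([
  [-0.8,0,2.6],
  [-1.4,0,4.3],
  [-1.4,0,4.3],
  [-1.4,0,4.3],
  [-1.4,0,4.3],
  [-1.4,0,4.3],
  [-1.4,0,4.3],
  [-1.4,0.5,4.3],
  [-1.4,0.5,4.3],
  [-1.4,0.5,4.3],
  [-1.2,0.5,4.3],
  [-0.8,0.5,3.0],
], yaw=[0,0,0,0,0,0,0,0,0,0,0,0], grip=[-1,-1,-1,-1,-1,-1,-1,-1,-1,-1,-1,-1])

```text
time: 9.1
tool_pos: [0.6033, -0.3496, 0.2487]
tool_rot: [0.09, -0.091, -0.701, 0.702]
contact_force: [1.3, 0.1, -0.2]
gripper_width: 0.998
```

Call:
play_rows([
  [0,0,0],
  [0,0,0],
  [0,0,0],
], yaw=[0,0,0], grip=[-1,-1,-1])

```text
time: 9.4
tool_pos: [0.6039, -0.3456, 0.2489]
tool_rot: [-0.09, 0.09, 0.701, -0.701]
contact_force: [-0.1, 0.5, 0.8]
gripper_width: 1.0
```

```bash
python3 go.py .6075 -.3462 .044 165.4; python3 look.py wrist w7;python3 look.py top t7; python3 -c "
from h import *
f=np.load('pics/w7.npz'); print(proj(f,[[.6075,-.3462,.072],[.586,-.444,.056]]))"
```

```text
t 9.4 pos [ 0.6039 -0.3456  0.2489] xang 165.41 w 1.0 F [-0.1092  0.4896  0.8187] tilt [ 0.0006 -0.     -1.    ] j [-0.6267  0.2122  1.4274  0.0004  1.5015  1.1986]
slide cm (present axes) [-0.3491 20.4931 -0.0279]
yaw deg 0.013696496069030673
slide cm (after yaw) [-0.3617 20.4929 -0.031 ]
[[319.7066 218.1696]
 [426.5765 210.0959]]
```

View pics/w7.png

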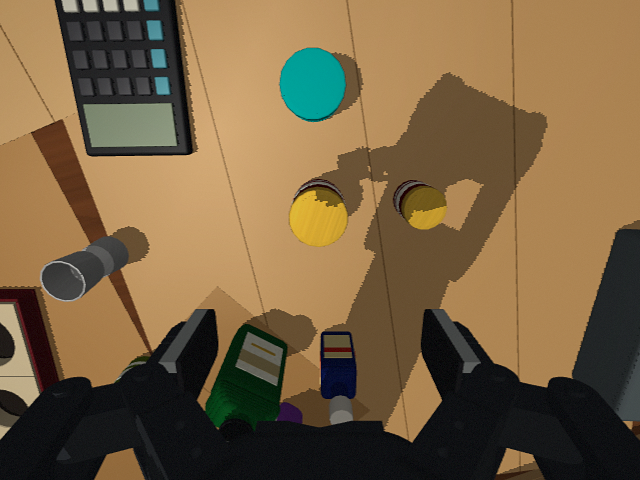

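View pics/t7.png

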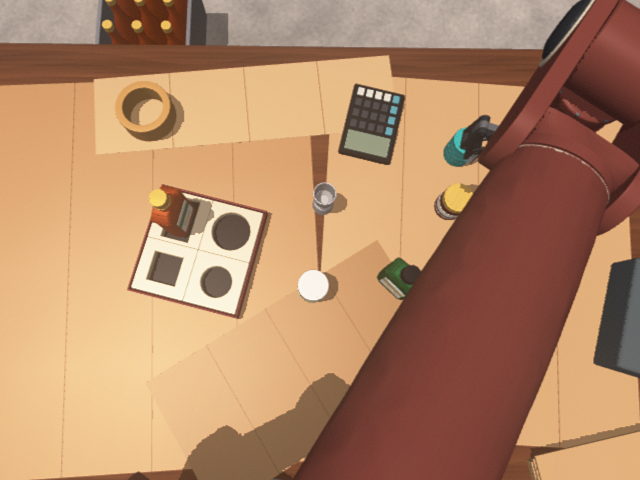

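Call:
play_rows([
  [-0.3,3,0],
  [0,4,0],
  [0,4,0],
  [0,4,0],
  [0,3,0],
  [0,1.5,0],
  [0,0.9,0],
  [0,0,0],
  [0,0,0],
], yaw=[0,0,0,0,0,0,0,0,0], grip=[-0.8,-0.8,-0.8,-0.8,-0.8,-0.8,-0.8,-0.8,-0.8])

```text
time: 10.4
tool_pos: [0.6077, -0.3479, 0.0465]
tool_rot: [0.089, -0.091, -0.701, 0.702]
contact_force: [0.7, -0.2, 0.1]
gripper_width: 0.901
```

Call:
play_rows([
  [0,0,0],
  [0,0,0],
  [0,0,0],
  [0,0,0],
  [0,0,0],
], yaw=[0,0,0,0,0], grip=[0,0.5,1,1,1])

```text
time: 10.9
tool_pos: [0.608, -0.3482, 0.0469]
tool_rot: [0.089, -0.091, -0.701, 0.702]
contact_force: [-0.0, 1.1, 6.0]
gripper_width: 0.616
```

```bash
python3 go.py; python3 look.py wrist w8; python3 look.py side s8
```

```text
t 10.9 pos [ 0.608  -0.3482  0.0469] xang 165.36 w 0.616 F [-0.0114  1.0724  5.9827] tilt [ 0.0034 -0.0021 -1.    ] j [-0.6263  0.3975  1.5546  0.0003  1.1855  1.1999]
```

View pics/w8.png

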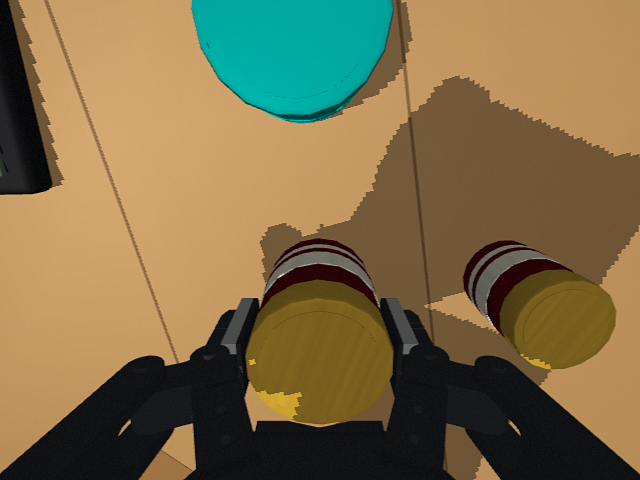

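View pics/s8.png

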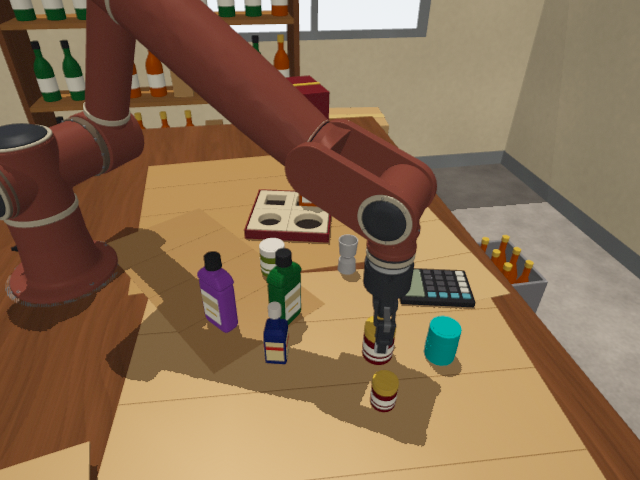

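Call:
play_rows([
  [0,-1,0],
  [0,-3,0],
  [0,-4.5,0],
  [0,-4.5,0],
  [0,-3,0],
  [0,0,0],
  [0,0,0],
], yaw=[0,0,0,0,0,0,0], grip=[1,1,1,1,1,1,1])

```text
time: 11.7
tool_pos: [0.6063, -0.3473, 0.2044]
tool_rot: [0.09, -0.09, -0.701, 0.701]
contact_force: [0.2, 0.5, -3.4]
gripper_width: 0.619
```

```bash
python3 go.py .554 .0685 .20 165.4
```

```text
t 11.7 pos [ 0.6063 -0.3473  0.2044] xang 165.35 w 0.619 F [ 0.2158  0.5229 -3.4092] tilt [ 0.0002 -0.0002 -1.    ] j [-0.6265  0.2458  1.463  -0.0001  1.4326  1.1999]
slide cm (present axes) [ 15.5718   0.4311 -38.9037]
yaw deg -0.046001765459806165
slide cm (after yaw) [ 15.5404   0.4415 -38.9161]
```

Call:
play_rows([
  [0.7,0,-1.8],
  [1.4,0,-3.4],
  [1.7,0,-4.2],
  [1.7,0,-4.2],
  [1.7,0,-4.2],
  [1.7,0,-4.2],
  [1.7,0,-4.2],
  [1.7,0,-4.2],
  [1.6,0,-4.0],
  [1.2,0,-3.1],
  [0.5,0,-1.4],
  [0,0,0],
], yaw=[0,0,0,0,0,0,0,0,0,0,0,0], grip=[1,1,1,1,1,1,1,1,1,1,1,1])

```text
time: 12.9
tool_pos: [0.5521, 0.0704, 0.2019]
tool_rot: [0.09, -0.088, -0.701, 0.702]
contact_force: [-1.3, -0.2, -2.1]
gripper_width: 0.618
```

Call:
play_rows([
  [0,0,0],
  [0,0,0],
  [0,0,0],
], yaw=[0,0,0], grip=[1,1,1])

```text
time: 13.2
tool_pos: [0.554, 0.0673, 0.204]
tool_rot: [0.091, -0.091, -0.701, 0.701]
contact_force: [0.9, 0.7, -1.6]
gripper_width: 0.618
```

```bash
python3 go.py .554 .0685 .0555 165.4; python3 look.py wrist w9; python3 look.py side s9
```

```text
t 13.2 pos [0.554  0.0673 0.204 ] xang 165.25 w 0.618 F [ 0.9159  0.6852 -1.613 ] tilt [-0.0005 -0.0002 -1.    ] j [-0.0123 -0.0798  1.8087 -0.0002  1.4132  1.8159]
slide cm (present axes) [ 0.0213 14.8486 -0.1194]
yaw deg -0.14504574849070195
slide cm (after yaw) [ 0.0276 14.8487 -0.1142]
```

View pics/w9.png

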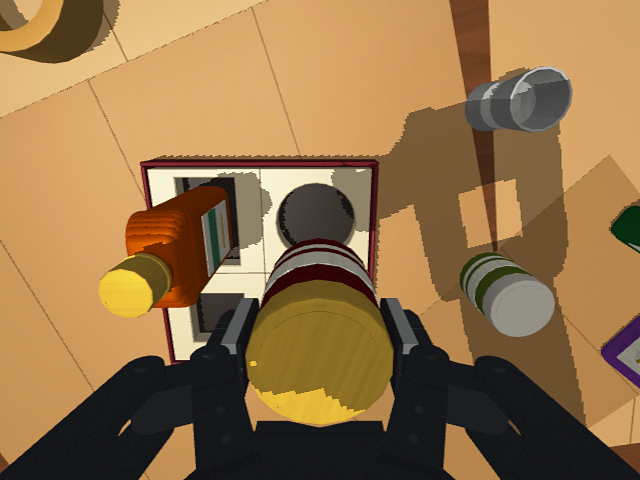

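View pics/s9.png

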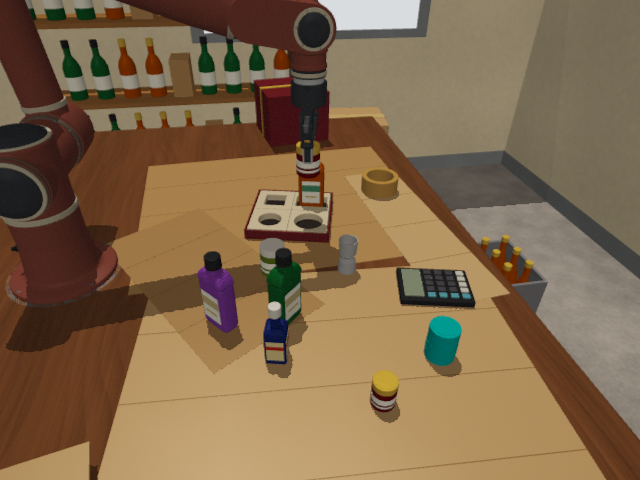

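Call:
play_rows([
  [0,0,0],
  [0,0,0],
  [0,0,0],
  [0,0,0],
  [0,0,0],
  [0,0,0],
  [0,0,0],
  [0,0,0],
], yaw=[7.5,7.5,7.5,7.5,7.5,7.5,0,0], grip=[1,1,1,1,1,1,1,1])

```text
time: 14.1
tool_pos: [0.554, 0.0681, 0.2044]
tool_rot: [-0.351, 0.351, 0.614, -0.614]
contact_force: [0.0, -0.7, -2.0]
gripper_width: 0.616
```

```bash
python3 -c "
from h import *
f=np.load('pics/w9.npz'); print(at(f,(316,217),.026), at(f,(316,217),.026))"; python3 go.py .554 .0685 .0555; python3 look.py wrist w10
```

```text
[0.559  0.0697 0.026 ] [0.559  0.0697 0.026 ]
t 14.1 pos [0.554  0.0681 0.2044] xang 120.48 w 0.616 F [ 0.0395 -0.7437 -1.9949] tilt [ 0.0001 -0.     -1.    ] j [-0.011  -0.0802  1.8084 -0.      1.4132  2.5987]
slide cm (present axes) [ 0.0338 14.8864 -0.0191]
```

View pics/w10.png

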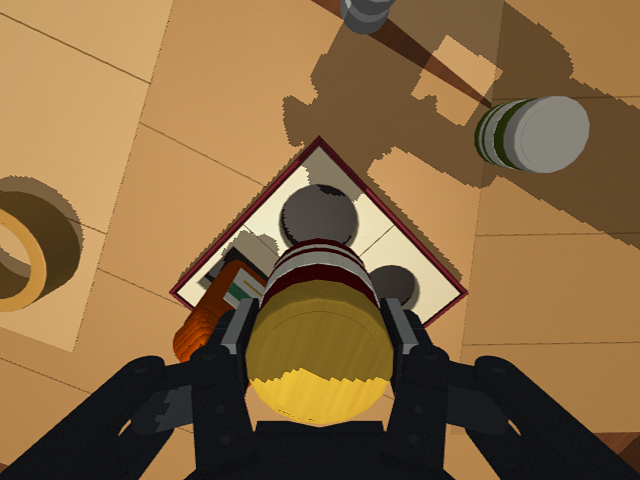

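Call:
play_rows([
  [0,2,0],
  [0,3.5,0],
  [0,3.5,0],
  [0,2,0],
  [0,1,0],
  [0,0,0],
  [0,0,0],
], yaw=[0,0,0,0,0,0,0], grip=[1,1,1,1,1,1,1])

```text
time: 14.85
tool_pos: [0.5549, 0.0685, 0.0856]
tool_rot: [-0.351, 0.352, 0.614, -0.613]
contact_force: [0.0, 0.5, -1.0]
gripper_width: 0.615
```

```bash
python3 go.py .554 .0685 .0555; python3 look.py wrist w11; python3 look.py side s11;python3 -c "
import cv2
s=cv2.imread('pics/s11.png')[90:250,220:400];w=cv2.imread('pics/w11.png')[60:440,100:540]
cv2.imwrite('pics/c11.png',cv2.hconcat([cv2.resize(s,(420,373)),cv2.resize(w,(380,373))]))"
```

```text
t 14.85 pos [0.5549 0.0685 0.0856] xang 120.39 w 0.615 F [ 0.0305  0.4629 -0.9591] tilt [ 0.002  -0.0001 -1.    ] j [-0.0104  0.0461  1.8949 -0.      1.1987  2.6009]
slide cm (present axes) [0.0513 3.0089 0.0774]
```

View pics/c11.png

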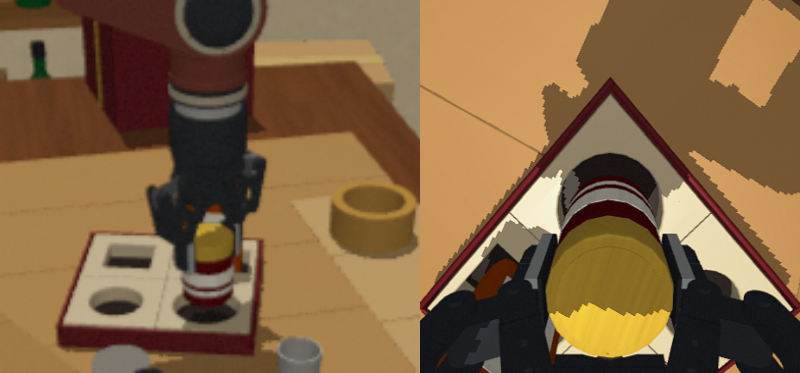

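Centred over the large pocket, no contact with the flask; the rest of the way down slowly.

Call:
play_rows([
  [0.05,1,0.05],
  [0,0.9,0],
  [0,0.5,0],
  [0,0.3,0],
  [0,0.2,0],
  [0,0,0],
  [0,0,0],
], yaw=[0,0,0,0,0,0,0], grip=[1,1,1,1,1,1,1])

```text
time: 15.65
tool_pos: [0.5535, 0.0687, 0.0555]
tool_rot: [-0.351, 0.352, 0.614, -0.613]
contact_force: [0.2, 0.2, -1.7]
gripper_width: 0.614
```

Call:
play_rows([
  [0,0.1,0],
  [0,0,0],
  [0,0,0],
], yaw=[0,0,0], grip=[1,1,1])

```text
time: 15.95
tool_pos: [0.5537, 0.0687, 0.055]
tool_rot: [-0.351, 0.352, 0.614, -0.613]
contact_force: [-1.4, -0.3, 3.3]
gripper_width: 0.616
```

Call:
play_rows([
  [0,0,0],
  [0,0,0],
  [0,0,0],
  [0,0,0],
  [0,-1,0],
  [0,-3,0],
  [0,-4,0],
  [0,-4,0],
  [0,-4,0],
  [0,0,0],
  [0,0,0],
], yaw=[0,0,0,0,0,0,0,0,0,0,0], grip=[-0.3,-0.5,-0.6,-0.6,-0.6,-0.6,-0.6,-0.6,-0.6,-0.6,-0.6])

```text
time: 17.05
tool_pos: [0.5541, 0.0687, 0.2166]
tool_rot: [-0.35, 0.353, 0.614, -0.613]
contact_force: [-0.0, -0.5, -0.5]
gripper_width: 0.801
```

```bash
python3 look.py side s12; python3 -c "
import cv2
s=cv2.imread('pics/s12.png')[90:250,220:400]
cv2.imwrite('pics/c12.png',cv2.resize(s,(420,373)))"; python3 go.py .4317 -.322 .23 81
```

```text
t 17.1 pos [0.5531 0.0687 0.2145] xang 120.36 w 0.802 F [-0.8773  1.2067 -0.7361] tilt [ 0.0003 -0.     -1.    ] j [-0.01   -0.0901  1.8006 -0.      1.4308  2.6017]
slide cm (present axes) [-27.5779  -1.5525  30.2182]
yaw deg 39.36015624671563
slide cm (after yaw) [-40.4867  -1.5492   5.8747]
```

View pics/c12.png

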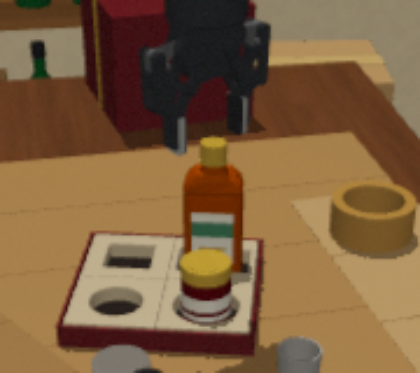

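Call:
play_rows([
  [-1.7,-0.5,1.8],
  [-2.9,-0.5,3.2],
  [-2.9,-0.5,3.2],
  [-2.9,0,3.2],
  [-2.9,0,3.2],
  [-2.9,0,3.2],
  [-2.9,0,3.2],
  [-2.9,0,3.2],
  [-2.9,0,3.1],
  [-1.8,0,2.0],
  [-0.8,0,0.9],
  [0,0,0],
], yaw=[0,0,0,0,0,0,0,0,0,0,0,0], grip=[-0.2,-0.2,-0.2,-0.2,-0.2,-0.2,-0.2,-0.2,-0.2,-0.2,-0.2,-0.2])

```text
time: 18.3
tool_pos: [0.4307, -0.3215, 0.2276]
tool_rot: [-0.353, 0.351, 0.613, -0.613]
contact_force: [1.2, 0.7, -1.0]
gripper_width: 0.599
```

Call:
play_rows([
  [0,0,0],
  [0,0,0],
  [0,0,0],
], yaw=[0,0,0], grip=[-0.2,-0.2,-0.2])

```text
time: 18.6
tool_pos: [0.4321, -0.32, 0.2292]
tool_rot: [-0.351, 0.351, 0.614, -0.614]
contact_force: [0.1, -0.7, 0.4]
gripper_width: 0.6
```

```bash
python3 go.py .4317 -.322 .105 120.4; python3 look.py wrist w13; python3 -c "
from h import *
f=np.load('pics/w13.npz'); print(proj(f,[[.4317,-.322,.122],[.459,-.2333,.162]]))"
```

```text
t 18.6 pos [ 0.4321 -0.32    0.2292] xang 120.46 w 0.6 F [ 0.1182 -0.6887  0.4348] tilt [ 0.      0.0003 -1.    ] j [-0.7761 -0.1485  1.8292  0.0002  1.4611  1.8338]
slide cm (present axes) [-0.1512 12.4211  0.1365]
yaw deg 0.06491368589078661
slide cm (after yaw) [-0.148  12.4212  0.134 ]
[[322.2796 243.3736]
 [218.2023 352.8316]]
```

View pics/w13.png

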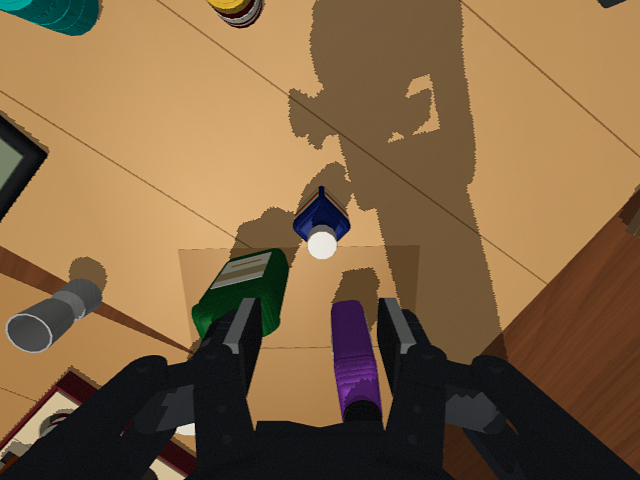

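Call:
play_rows([
  [-0.1,2,0.1],
  [0,4,0],
  [0,3.5,0],
  [0,2,0],
  [0,0.8,0],
  [0,0,0],
  [0,0,0],
  [0,0,0],
  [0,0,0],
  [0,0,0],
  [0,0,0],
], yaw=[0,0,0,0,0,0,0,0,0,0,0], grip=[-0.2,-0.2,-0.2,-0.2,-0.2,-0.2,0.2,0.6,1,1,1])

```text
time: 19.75
tool_pos: [0.4323, -0.3238, 0.1085]
tool_rot: [0.35, -0.353, -0.613, 0.614]
contact_force: [-0.2, 0.8, 6.7]
gripper_width: 0.237
```

```bash
python3 go.py; python3 look.py wrist w14; python3 look.py side s14
```

```text
t 19.75 pos [ 0.4323 -0.3238  0.1085] xang 120.35 w 0.237 F [-0.2409  0.8419  6.6947] tilt [ 0.0028 -0.0028 -1.    ] j [-0.7806 -0.0295  1.9285  0.      1.2386  1.8312]
```

View pics/w14.png

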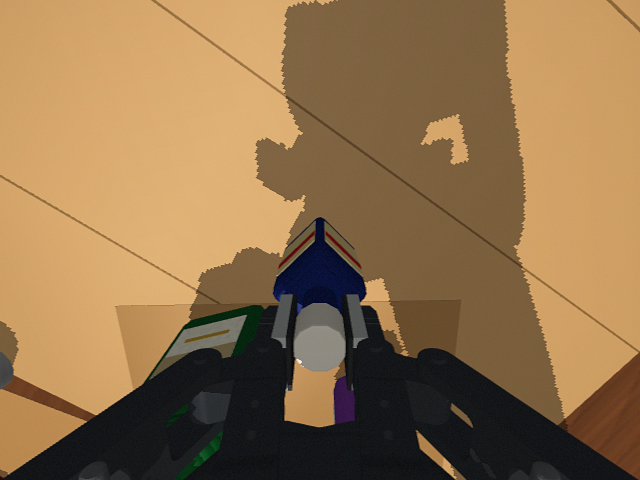

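View pics/s14.png

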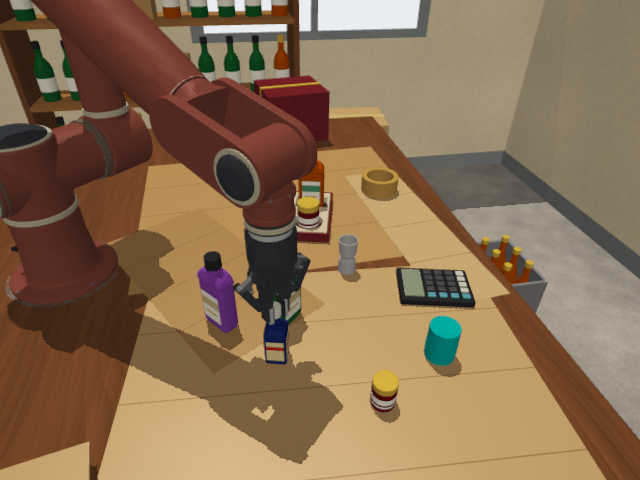

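```bash
python3 - <<'E'
from h import *
f=np.load("pics/w14.npz")
c=np.array([.4323,-.3238])
for a in(-16,-12,-8,-4):
    r=np.radians(a); q=[c+.019*np.array([i*np.cos(r)-j*np.sin(r),i*np.sin(r)+j*np.cos(r)]) for i,j in((1,1),(1,-1),(-1,-1))]
    print(a,proj(f,[[*p,z] for z in(.0,.07) for p in q]).round(0).tolist())
im=cv2.imread("pics/w14.png")[200:320,250:390]; cv2.imwrite("pics/c14.png",cv2.resize(im,None,fx=5,fy=5,interpolation=cv2.INTER_CUBIC))
E
python3 go.py .484 .186 .25 115
```

```text
-16 [[283.0, 244.0], [322.0, 208.0], [358.0, 246.0], [270.0, 285.0], [322.0, 237.0], [372.0, 287.0]]
-12 [[283.0, 247.0], [319.0, 208.0], [358.0, 244.0], [270.0, 288.0], [319.0, 237.0], [372.0, 284.0]]
-8 [[283.0, 249.0], [316.0, 209.0], [358.0, 241.0], [270.0, 292.0], [315.0, 238.0], [372.0, 281.0]]
-4 [[284.0, 252.0], [313.0, 209.0], [358.0, 239.0], [271.0, 295.0], [311.0, 238.0], [372.0, 278.0]]
t 19.85 pos [ 0.4324 -0.3238  0.1086] xang 120.35 w 0.236 F [-0.9672 -0.5983  6.4034] tilt [ 0.0028 -0.0028 -1.    ] j [-0.7806 -0.0295  1.9284  0.      1.2387  1.8313]
slide cm (present axes) [ 41.3258 -14.2722 -30.2311]
yaw deg 5.352100924559579
slide cm (after yaw) [ 44.0186 -14.1441 -26.2249]
```

View pics/c14.png

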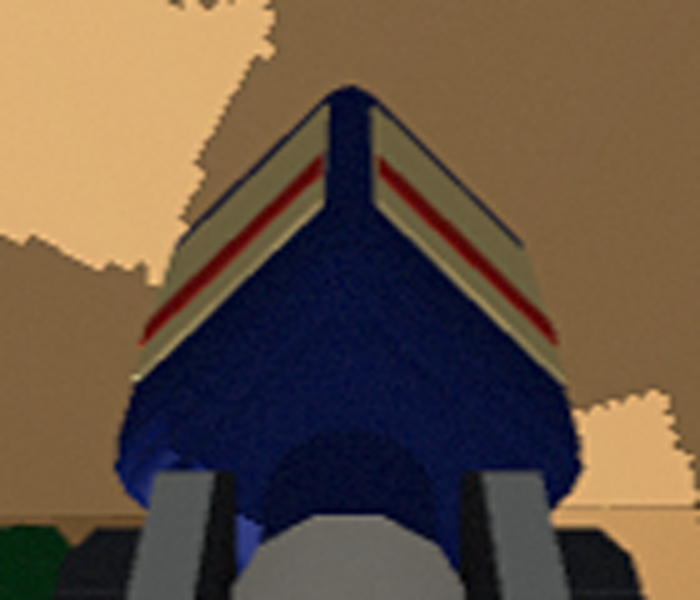

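Call:
play_rows([
  [0,-1,0],
  [0,-3,0],
  [0,-4,0],
  [0,-4,0],
  [0,-4,0],
  [0,-3,0],
  [0,0,0],
], yaw=[0,0,0,0,0,0,0], grip=[1,1,1,1,1,1,1])

```text
time: 20.55
tool_pos: [0.4327, -0.324, 0.3026]
tool_rot: [0.348, -0.355, -0.613, 0.614]
contact_force: [0.2, -1.3, -1.2]
gripper_width: 0.232
```

```bash
python3 go.py .484 .1865 .22 120.0
```

```text
t 20.55 pos [ 0.4327 -0.324   0.3026] xang 120.36 w 0.232 F [ 0.2095 -1.2608 -1.2417] tilt [ 0.0071 -0.0069 -1.    ] j [-0.7804 -0.1854  1.7403  0.0001  1.5768  1.8313]
slide cm (present axes) [ 41.5286   7.9422 -30.2076]
yaw deg 0.35883317783370217
slide cm (after yaw) [ 41.6403   8.259  -29.968 ]
```

Call:
play_rows([
  [1.8,0,-1.3],
  [3.2,0,-2.3],
  [3.8,0,-2.8],
  [3.8,0,-2.8],
  [3.8,0,-2.8],
  [3.8,0,-2.8],
  [3.8,0,-2.8],
  [3.8,0,-2.8],
  [3.8,0,-2.8],
  [3.8,0,-2.8],
  [3.5,1,-2.5],
  [2.5,1,-1.8],
], yaw=[0,0,0,0,0,0,0,0,0,0,0,0], grip=[1,1,1,1,1,1,1,1,1,1,1,1])

```text
time: 21.75
tool_pos: [0.4823, 0.1902, 0.2742]
tool_rot: [0.352, -0.35, -0.613, 0.614]
contact_force: [0.3, 0.2, -2.2]
gripper_width: 0.233
```

Call:
play_rows([
  [0,3,0],
  [0,3,0],
  [0,0,0],
  [0,0,0],
  [0,0,0],
], yaw=[0,0,0,0,0], grip=[1,1,1,1,1])

```text
time: 22.25
tool_pos: [0.4842, 0.1877, 0.2178]
tool_rot: [-0.351, 0.352, 0.614, -0.613]
contact_force: [0.1, -0.1, -0.2]
gripper_width: 0.236
```

```bash
python3 go.py .484 .1865 .1165 120; python3 look.py wrist w15; python3 look.py side s15
```

```text
t 22.25 pos [0.4842 0.1877 0.2178] xang 120.33 w 0.236 F [ 0.1207 -0.0927 -0.2338] tilt [ 0.0021  0.0005 -1.    ] j [ 0.2264 -0.1887  1.8837  0.      1.4445  2.8387]
slide cm (present axes) [-0.0875 10.1321  0.0955]
yaw deg 0.32926914542423447
slide cm (after yaw) [-0.0942 10.1322  0.074 ]
```

View pics/w15.png

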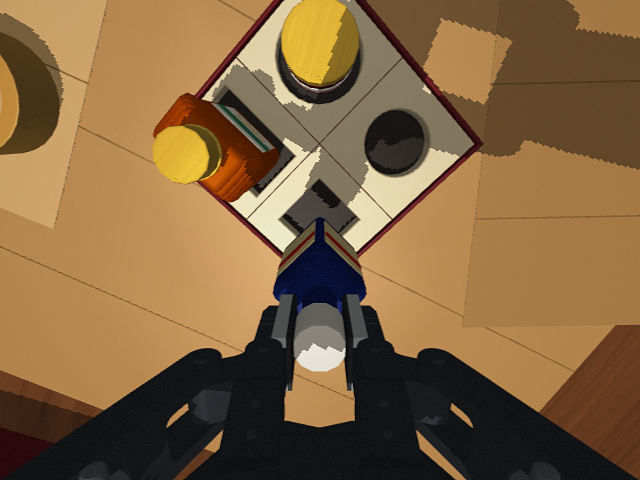

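View pics/s15.png

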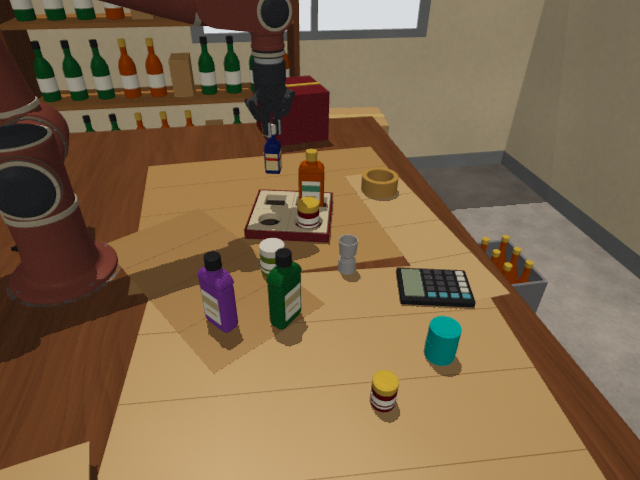

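Call:
play_rows([
  [-0.1,2,0.1],
  [0,3,0],
  [0,1.8,0],
  [0,0.7,0],
  [0,0,0],
  [0,0,0],
], yaw=[0,0,0,0,0,0], grip=[1,1,1,1,1,1])

```text
time: 22.95
tool_pos: [0.4842, 0.1866, 0.1431]
tool_rot: [-0.351, 0.352, 0.614, -0.613]
contact_force: [-0.2, -1.1, -1.3]
gripper_width: 0.233
```

```bash
python3 go.py .484 .1865 .1165; python3 look.py wrist w16; python3 look.py side s16;python3 -c "
import cv2
s=cv2.imread('pics/s16.png')[90:250,220:400];w=cv2.imread('pics/w16.png')[100:440,100:540]
cv2.imwrite('pics/c16.png',cv2.hconcat([cv2.resize(s,(400,373)),cv2.resize(w,(400,373))]))"
```

```text
t 22.95 pos [0.4842 0.1866 0.1431] xang 120.35 w 0.233 F [-0.1873 -1.1091 -1.3216] tilt [ 0.0027  0.0006 -1.    ] j [ 0.2243 -0.1218  1.9533  0.      1.3073  2.8362]
slide cm (present axes) [0.0068 2.6571 0.0279]
```

View pics/c16.png

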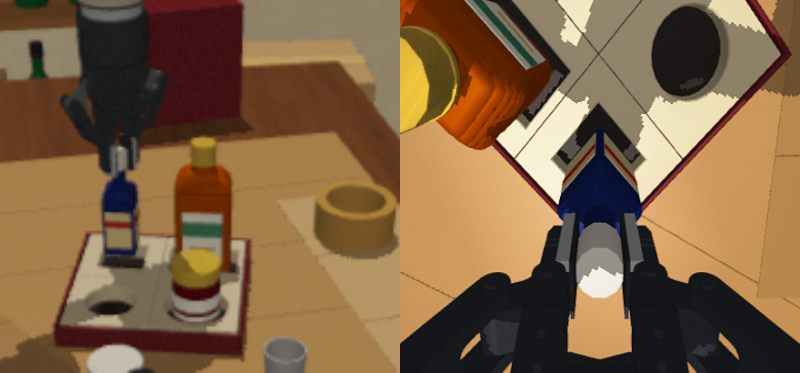

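Call:
play_rows([
  [0,0.8,0],
  [0,0.8,0],
  [0,0.5,0],
  [0,0.3,0],
  [0,0.2,0],
  [0,0,0],
  [0,0,0],
], yaw=[0,0,0,0,0,0,0], grip=[1,1,1,1,1,1,1])

```text
time: 23.75
tool_pos: [0.4833, 0.1864, 0.1167]
tool_rot: [0.352, -0.352, -0.613, 0.614]
contact_force: [-3.6, -1.7, 7.6]
gripper_width: 0.235
```

```bash
python3 look.py side s17;python3 look.py wrist w17;python3 -c "
import cv2
s=cv2.imread('pics/s17.png')[140:250,230:350];w=cv2.imread('pics/w17.png')[100:440,100:540]
cv2.imwrite('pics/c17.png',cv2.hconcat([cv2.resize(s,(400,373)),cv2.resize(w,(400,373))]))"
```

```text
(no output)
```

View pics/c17.png

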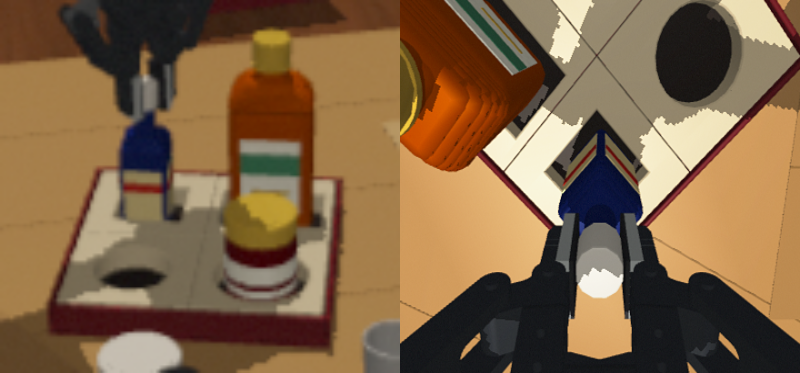

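Bottle is in the pocket; release with a small opening and rise.

Call:
play_rows([
  [0,-0.1,0],
  [0,0,0],
  [0,0,0],
  [0,0,0],
  [0,0,0],
  [0,-1,0],
  [0,-3,0],
  [0,-4,0],
  [0,-4,0],
  [0,0,0],
  [0,0,0],
], yaw=[0,0,0,0,0,0,0,0,0,0,0], grip=[1,0.4,0.2,0,-0.2,-0.2,-0.2,-0.2,-0.2,-0.2,-0.2])

```text
time: 24.95
tool_pos: [0.4839, 0.1866, 0.2386]
tool_rot: [-0.351, 0.353, 0.614, -0.613]
contact_force: [-0.9, -0.5, -0.2]
gripper_width: 0.597
```

```bash
python3 look.py side s18;python3 look.py wrist w18;python3 -c "
import cv2
s=cv2.imread('pics/s18.png')[140:250,230:350];w=cv2.imread('pics/w18.png')[0:440,100:540]
cv2.imwrite('pics/c18.png',cv2.hconcat([cv2.resize(s,(400,373)),cv2.resize(w,(373,373))]))"; python3 go.py .611 -.1033 .21 120.4
```

```text
t 25.05 pos [0.4825 0.1862 0.2353] xang 120.36 w 0.598 F [ 0.5815 -0.4647 -1.2819] tilt [-0.0017 -0.0004 -1.    ] j [ 0.2244 -0.2033  1.8669  0.      1.4797  2.8362]
slide cm (present axes) [-31.4808   2.52     3.5399]
yaw deg -0.04486529759384439
slide cm (after yaw) [-31.4766   2.5312   3.5687]
```

View pics/c18.png

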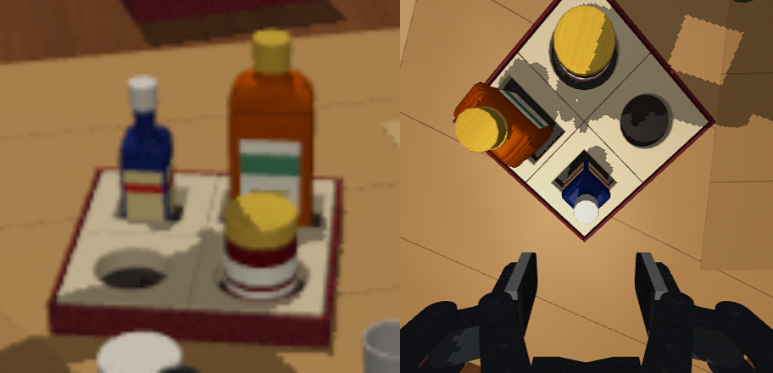

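Call:
play_rows([
  [-2.5,0,0.3],
  [-4,0,0.5],
  [-4.2,0,0.5],
  [-4.2,0,0.5],
  [-4.2,0,0.5],
  [-4.2,0,0.5],
  [-4,1,0.4],
  [-2.8,1,0.3],
  [-1.4,1,0.1],
  [0,0,0],
  [0,0,0],
  [0,0,0],
], yaw=[0,0,0,0,0,0,0,0,0,0,0,0], grip=[-0.4,-0.4,-0.4,-0.6,-0.6,-0.6,-0.6,-0.6,-0.6,-0.6,-0.6,-0.6])

```text
time: 26.25
tool_pos: [0.6111, -0.1022, 0.2066]
tool_rot: [-0.351, 0.351, 0.614, -0.614]
contact_force: [-0.2, 0.4, -0.5]
gripper_width: 0.798
```

```bash
python3 go.py .611 -.1033 .055 120.4; python3 look.py wrist w19; python3 -c "
from h import *
f=np.load('pics/w19.npz'); print(proj(f,[[.611,-.1033,.08],[.611,-.1033,.0]]))"
```

```text
t 26.25 pos [ 0.6111 -0.1022  0.2066] xang 120.44 w 0.798 F [-0.2163  0.3899 -0.4955] tilt [ 0.0002  0.0004 -1.    ] j [-0.286   0.0637  1.6616  0.0004  1.4162  2.3242]
slide cm (present axes) [-0.0944 15.1608  0.0651]
yaw deg 0.044709093774173425
slide cm (after yaw) [-0.0909 15.1609  0.0599]
[[321.1307 236.2999]
 [320.7552 212.8049]]
```

View pics/w19.png

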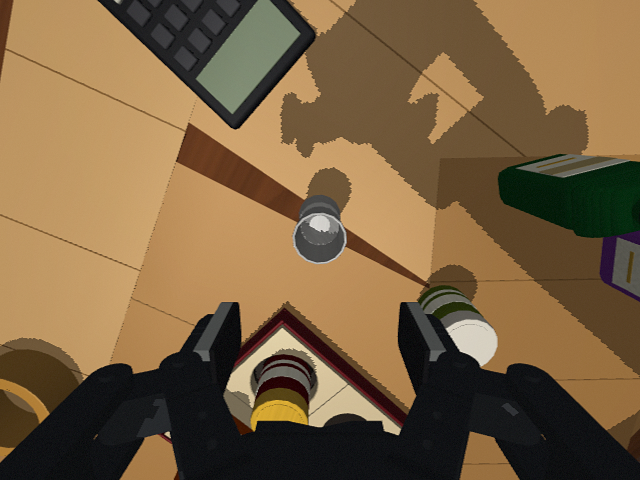

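Call:
play_rows([
  [-0.1,3,0],
  [0,4,0],
  [0,4,0],
  [0,2.5,0],
  [0,1.1,0],
  [0,0.5,0],
  [0,0,0],
  [0,0,0],
], yaw=[0,0,0,0,0,0,0,0], grip=[-0.6,-0.6,-0.6,-0.6,-0.6,-0.6,-0.6,-0.6])

```text
time: 27.1
tool_pos: [0.6132, -0.1047, 0.0575]
tool_rot: [-0.35, 0.353, 0.614, -0.613]
contact_force: [0.4, -0.9, 0.0]
gripper_width: 0.8
```

Call:
play_rows([
  [0,0,0],
  [0,0,0],
  [0,0,0],
  [0,0,0],
  [0,0,0],
  [0,0,0],
], yaw=[0,0,0,0,0,0], grip=[-0.2,0,0.2,0.5,1,1])

```text
time: 27.7
tool_pos: [0.6128, -0.1048, 0.0572]
tool_rot: [-0.351, 0.352, 0.614, -0.613]
contact_force: [-1.1, -0.4, 6.6]
gripper_width: 0.453
```

```bash
python3 go.py; python3 look.py wrist w20; python3 look.py side s20; python3 -c "
import cv2
s=cv2.imread('pics/s20.png')[180:290,290:410];w=cv2.imread('pics/w20.png')[100:440,100:540]
cv2.imwrite('pics/c20.png',cv2.hconcat([cv2.resize(s,(400,373)),cv2.resize(w,(400,373))]))"
```

```text
t 27.7 pos [ 0.6128 -0.1048  0.0572] xang 120.35 w 0.453 F [-1.1113 -0.3574  6.6158] tilt [ 0.0021 -0.0006 -1.    ] j [-0.2891  0.2218  1.7541  0.      1.1635  2.3228]
```

View pics/c20.png

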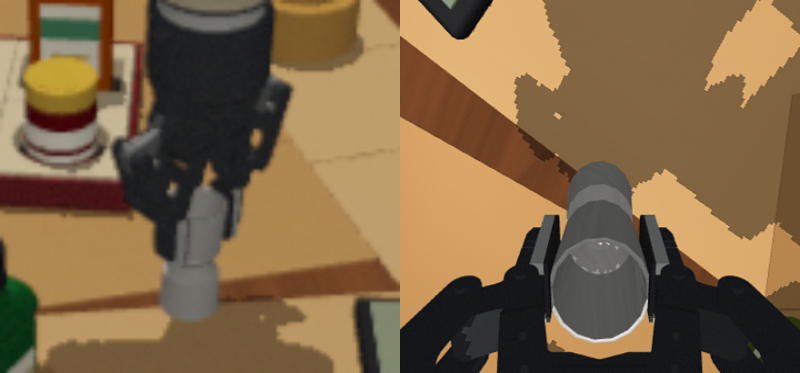

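Call:
play_rows([
  [0,-1,0],
  [0,-3,0],
  [0,-4,0],
  [0,-4,0],
  [0,-2,0],
  [0,0,0],
  [0,0,0],
], yaw=[0,0,0,0,0,0,0], grip=[1,1,1,1,1,1,1])

```text
time: 28.5
tool_pos: [0.6114, -0.1044, 0.1948]
tool_rot: [0.352, -0.351, -0.613, 0.614]
contact_force: [-1.0, 0.4, -1.9]
gripper_width: 0.455
```

```bash
python3 go.py .460 .093 .195 120.4
```

```text
t 28.5 pos [ 0.6114 -0.1044  0.1948] xang 120.36 w 0.455 F [-0.9746  0.361  -1.9147] tilt [-0.0005  0.0002 -1.    ] j [-0.289   0.0747  1.6702  0.      1.3971  2.3228]
slide cm (present axes) [24.6818 -0.013   3.0891]
yaw deg -0.04245838418313497
slide cm (after yaw) [24.684  -0.0237  3.0708]
```

Call:
play_rows([
  [1.5,0,0.2],
  [3,0,0.4],
  [4,0,0.5],
  [4,0,0.5],
  [4,0,0.5],
  [4,0,0.5],
  [2.7,0,0.3],
  [1.5,0,0.2],
  [0,0,0],
  [0,0,0],
  [0,0,0],
], yaw=[0,0,0,0,0,0,0,0,0,0,0], grip=[1,1,1,1,1,1,1,1,1,1,1])

```text
time: 29.6
tool_pos: [0.4606, 0.0923, 0.195]
tool_rot: [0.352, -0.352, -0.613, 0.613]
contact_force: [-0.2, -0.6, -0.9]
gripper_width: 0.451
```

```bash
python3 go.py .460 .093 .0655 120.4;  python3 look.py wrist w21; python3 look.py side s21
```

```text
t 29.6 pos [0.4606 0.0923 0.195 ] xang 120.3 w 0.451 F [-0.166  -0.6492 -0.8639] tilt [-0.0004 -0.0003 -1.    ] j [ 0.0393 -0.2999  2.0141 -0.0003  1.4278  2.6522]
slide cm (present axes) [ 0.0905 12.9481  0.0075]
yaw deg -0.10062727372292102
slide cm (after yaw) [ 0.0897 12.9481  0.0145]
```

View pics/w21.png

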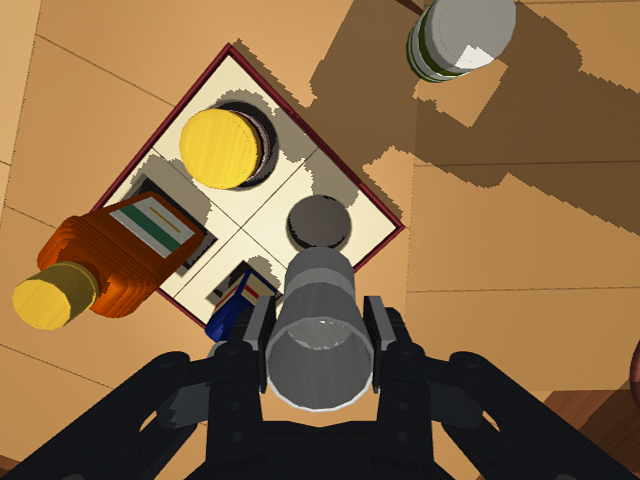

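View pics/s21.png

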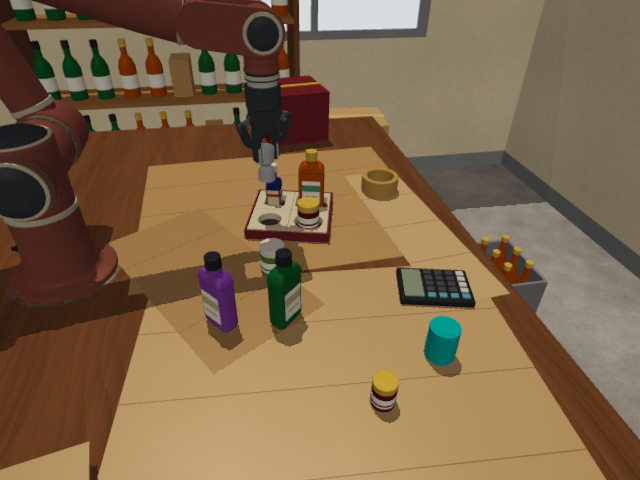

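Call:
play_rows([
  [0.1,2.5,0],
  [0,3.5,0],
  [0,2.5,0],
  [0,1.3,0],
  [0,0.5,0],
  [0,0,0],
  [0,0,0],
], yaw=[0,0,0,0,0,0,0], grip=[1,1,1,1,1,1,1])

```text
time: 30.4
tool_pos: [0.4609, 0.0938, 0.0938]
tool_rot: [-0.351, 0.352, 0.614, -0.613]
contact_force: [0.3, 0.3, -1.7]
gripper_width: 0.455
```

```bash
python3 go.py .460 .093 .0655; python3 look.py wrist w22; python3 look.py side s22;python3 -c "
import cv2
s=cv2.imread('pics/s22.png')[140:250,230:350];w=cv2.imread('pics/w22.png')[100:440,100:540]
cv2.imwrite('pics/c22.png',cv2.hconcat([cv2.resize(s,(400,373)),cv2.resize(w,(400,373))]))"
```

```text
t 30.4 pos [0.4609 0.0938 0.0938] xang 120.34 w 0.455 F [ 0.3309  0.2739 -1.6847] tilt [ 0.0025  0.0001 -1.    ] j [ 0.0423 -0.1856  2.0985  0.      1.2262  2.6543]
slide cm (present axes) [-0.0193  2.832   0.1239]
```

View pics/c22.png

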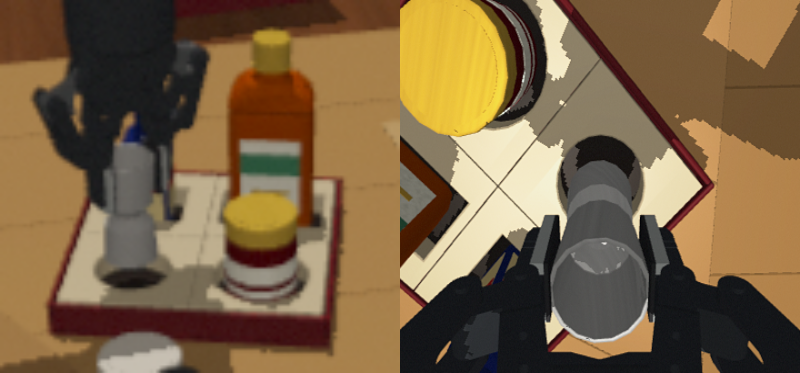

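Call:
play_rows([
  [0,0.8,0.1],
  [0,0.8,0],
  [0,0.6,0],
  [0,0.3,0],
  [0,0.2,0],
  [0,0,0],
  [0,0,0],
], yaw=[0,0,0,0,0,0,0], grip=[1,1,1,1,1,1,1])

```text
time: 31.2
tool_pos: [0.459, 0.0934, 0.0653]
tool_rot: [-0.352, 0.352, 0.614, -0.613]
contact_force: [0.0, 0.3, -0.9]
gripper_width: 0.455
```

Call:
play_rows([
  [0,0.1,0],
  [0,0,0],
  [0,0,0],
], yaw=[0,0,0], grip=[1,1,1])

```text
time: 31.5
tool_pos: [0.4592, 0.0934, 0.0652]
tool_rot: [-0.351, 0.352, 0.614, -0.613]
contact_force: [-2.9, -0.2, 5.2]
gripper_width: 0.455
```

Contact with the floor; release part-open and rise.

Call:
play_rows([
  [0,0,0],
  [0,0,0],
  [0,0,0],
  [0,0,0],
  [0,-1,0],
  [0,-3,0],
  [0,-4,0],
  [0,-4,0],
  [0,-4,0],
  [0,0,0],
  [0,0,0],
], yaw=[0,0,0,0,0,0,0,0,0,0,0], grip=[0,-0.2,-0.3,-0.3,-0.3,-0.3,-0.3,-0.3,-0.3,-0.3,-0.3])

```text
time: 32.6
tool_pos: [0.4596, 0.0934, 0.2263]
tool_rot: [-0.351, 0.353, 0.614, -0.613]
contact_force: [-0.3, 0.2, -0.5]
gripper_width: 0.645
```

```bash
python3 go.py; python3 look.py wrist w23; python3 look.py side s23;python3 -c "
import cv2
s=cv2.imread('pics/s23.png')[140:250,230:350]
cv2.imwrite('pics/c23.png',cv2.resize(s,(600,550),interpolation=cv2.INTER_CUBIC))"
```

```text
t 32.6 pos [0.4596 0.0934 0.2263] xang 120.36 w 0.645 F [-0.3116  0.1516 -0.4528] tilt [ 0.0037  0.0002 -1.    ] j [ 0.0416 -0.3286  1.9838  0.0001  1.4828  2.6533]
```

View pics/c23.png

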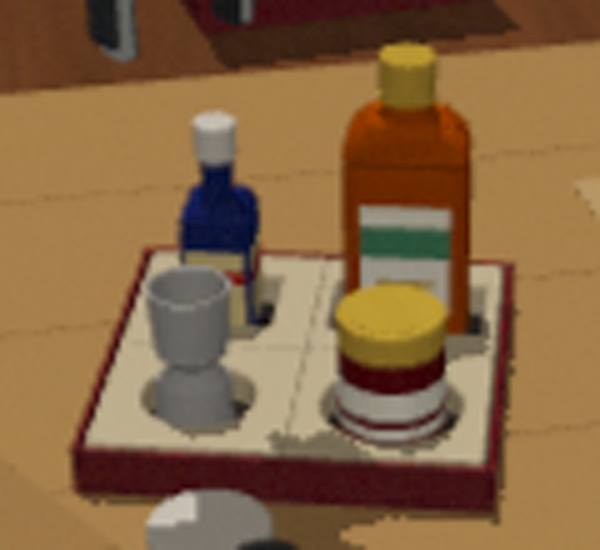

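View pics/s23.png

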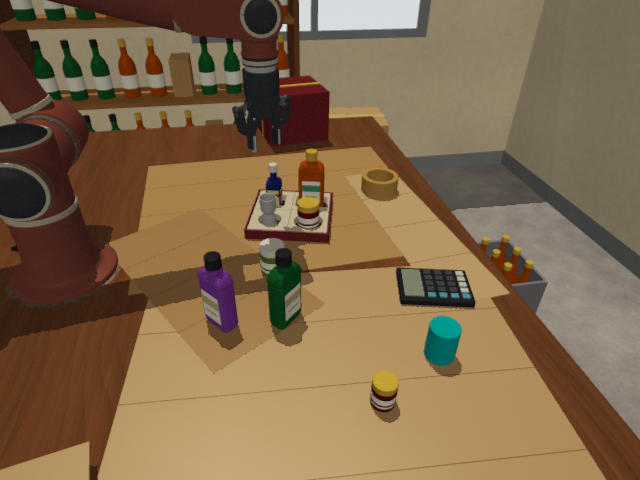

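View pics/w23.png

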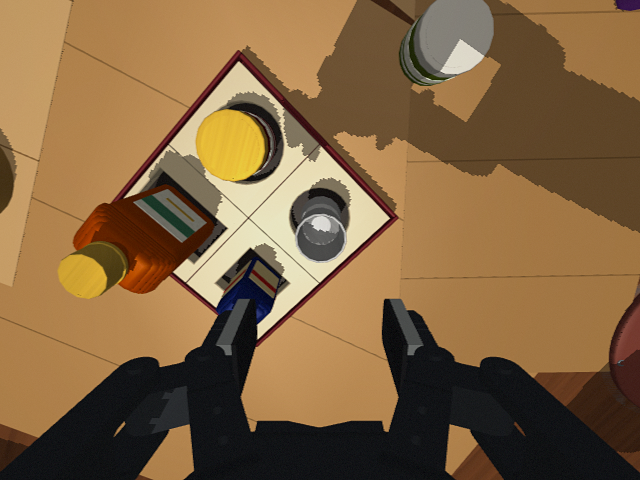

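```bash
python3 -c "
from plant import workorder
print(workorder.job_done())"
```

```text
the job is handed in; nothing more can be done
None
```

All four pieces of the gift set are in the tray, and I handed the job in at about 33 s on the robot's clock. I placed them in the order asked: amber flask in the oblong pocket, larger gold-lidded jar in the large round pocket, blue bottle in the square pocket, jigger in the small round pocket.

- **Seating:** I lowered each piece slowly until the force reading showed contact, between 2.5 and 7.6 N. The gripper height then matched the 8 mm pocket floor to within about 1 mm, and I opened the jaws only after that.
- **Final pictures:** Side and wrist views show all four upright in their pockets with the gripper clear above them. The green flask, white-lidded jar, purple flask, turquoise jar and small gold jar are still standing, and I didn't touch them.
- **Disagreements:** The wrist camera put the tray pockets 3–6 mm away from where the top camera did, so I used the top view and checked the centring by eye. The blue bottle's turn was first estimated at −9° but measured about −14° once gripped, which already matched the tray, so I didn't turn it.
- **Not checked:** I compared the other items only by eye, without re-measuring them. I took no picture after handing in.

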